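# Comb the axle rods in the sorting pen and shut its gate

## Robot

A 7-joint arm with a two-finger parallel gripper is mounted at the origin on the work surface. World frame = base frame: x ahead of the robot, y to its left, z up, the work surface at z = 0. Lengths are in m, angles in rad, forces in N, time in s.
With the tool pointing down it reaches from about 0.425 to 0.875 m from the base axis. Payload 4.7 kg.
Tool frame: the origin (TCP) lies on the mounting face of the last link; the fingertips stand 182 mm ahead of it and the grasp point (between the pads) lies 164 mm ahead of it; x points along the fingers, y is the direction in which the jaws open and shut, and the axes are right-handed (so a half turn about x gives the same grasp; the last joint's range is limited). The gripper opens to 87 mm and grips with 3 to 60 N. Pads are 19 mm wide; open, the fingers measure 117 mm over their backs; the gripper's body (75 mm by 190 mm) begins 51 mm behind the grasp point.
Start: joints at [1.174, 0.321, -0.07, 1.45, 0.023, 1.371, -0.057], TCP at [0.26, -0.596, 0.405] pointing down, gripper open.
Joint ranges: [-2.86, 2.86], [-0.3, 2.09], [-1.38, 1.24], [0.06, 2.45], [-1.56, 4.7], [0.09, 2.05], [-2.69, 2.69]. Speed limits (rad/s): [2.57, 2.57, 3.14, 3.14, 3.14, 3.14, 3.14].

## Interface

Orientations are given as a rotation vector (axis times angle).
In Python, from bench import monitor, get_image, ctrl gives the robot as it stands.
- The arm moves only by the shell command python3 -m creep 'ROWS' [FORCE]. ROWS is JSON, a list of rows, each a list of 7 numbers: the shift along the tool's x, y, z in mm, then the turn, a rotation vector about the tool's x, y, z in rad, then the finger opening in mm, from 0 to 87. A call has 1 to 5 rows; each row shifts and turns the commanded pose from where the row before left it, along the tool's axes as they then stand; what a row does not reach is not made up. A row lasts 1/10 s, in which the tool goes at most 50 mm and 8.59 degrees, less where a joint would pass 70% of its speed; a pose out of reach is approached as far as the arm can. A call is refused whole if a number of a shift passes 50 or a number of a turn 0.15, either way. A call with a gripper value outside its range is refused whole. The fingers move at their own pace and stop on an object; FORCE is the grip in N (left out, the last holds). Time passes only in rows, so rows that do not move let the fingers close. It gives the time, the measured TCP pose, the force and the opening at its end, in the units of the state.
- monitor.get_state(): the state, without advancing time (a new reading comes with each control period).
- get_image(name): name is "side" or "top"; returns a dict with "img" (420x560x3 uint8, red, green, blue), "mtx" (3x3 intrinsics, pixels), "view" (4x4, takes a point from world to camera coordinates). Camera axes: x right, y up, looking along -z (the intrinsics and any distortion apply to the point x, -y, -z); pixel columns grow to the right and rows downward; lengths in m; the calibration is good to about 2 mm. A picture is of the moment at which its call begins. There is no depth.
- ctrl.close_job(): hands the job in, once; it reports no verdict.
The state is a dict: "time": time; "joint_positions": joint angles; "qd": joint speeds; "joint_torque": joint torques, N m; "position": TCP position; "tool_rot": TCP orientation; "ft_force": force on the tool from outside, world axes, zero at the start; "torque": the same for the moment, N m; "grip_width": opening from 0.0 (shut) to 1.0 (fully open).
Only numpy, scipy, OpenCV 4.12 (cv2) and the standard library are available. Lean on these libraries where they do the work, as an engineer would, in place of code of your own. Each camera call takes 0.05 s, during which the arm holds its last target.

## Task

Take the rake from its rest and, with its teeth and never with the gripper itself, comb the four steel axle rods scattered in the pen towards the end wall opposite the gate, until they lie flat on the table in close parallel rows along that wall. Then lay the rake back in its rest, swing the clear gate fully shut, and leave everything else as it was.

Things in the scene. Friction and masses are not known exactly. Their poses are not given: they have to be found in the camera images.
- pen: Sorting pen fixed to the table: aluminium walls 35 mm high, 10 mm thick; the table is its floor. Origin on the table in the middle of the rod bay, z up. Rod bay: x -75 to +75 mm (robot-side wall and divider, inner faces), y -130 mm (end wall, inner face) to +140 mm (open mouth with the gate). Beyond the divider, x +85 to +235 mm, is a closed parts bay holding bystanders.
- end_wall (a point): Middle of the end wall's inner face in the rod bay, 6 mm above the table; axes as the pen's: y points from the wall into the bay towards the gate, x runs along the wall. Four rods side by side against this wall make a row 48 mm deep.
- gate (a joint): Clear acrylic gate on a vertical friction hinge (0.03 N m; stays where left): panel 8 to 158 mm from the hinge axis, 6 mm thick, 4 to 48 mm above the table. Value in rad: 0 fully shut against its stop; grows as it swings out of the bay, anticlockwise from above; at value a the gate points along the pen's +x turned by +a about z. Starts wide open at 1.25 to 1.75; limit 1.9.
- gate_hinge (a point): Point on the gate's hinge axis (x -80, y +146 mm in the pen's frame), 26 mm above the table. Moves with the gate: x points along the gate to the knob, y is normal to the panel, towards the outer face (push on that face, towards -y, to shut the gate).
- gate_knob (a point): Middle of the black upright knob on the gate's top edge, 142 mm from the hinge axis: a pin 12 mm across, 52 to 80 mm above the table, on a block 24 x 14 mm; this point is 66 mm above the table. Axes as gate_hinge.
- rest: Rake rest fixed to the table: steel base 110 x 70 x 8 mm with two upright forks 8 mm thick, 45 mm before and behind its middle along x. Origin on the table under its middle; x along the resting rake's handle towards its head, z up. Fork slots 24 mm wide, flaring to 44 mm at the top (73 mm above the table), slot floors 42 mm above the table.
- rest_seat (a point): Where the rake's grip point (rake_grip) lies when the rake is in its rest: 52 mm above the table over the middle of the rest; axes as the rest's.
- rake_grip (a point): Hand rake, 173 mm long, about 0.12 kg. Point: middle of the wooden handle's grip, 18 mm wide (y), 20 mm high; x along the handle to the head, z up. Handle ends 96 mm behind it. Head: black bar 124 mm wide (y), 63 to 77 mm ahead, top 6 mm above it; under it a row of 8 teeth, 121 mm wide, 6 mm thick, gaps 7 mm, 70 mm ahead, tips 44 mm below this point. Centre of mass 30 mm ahead.
- rod1_centre (a point): Centre of a square steel axle rod, 12 x 12 mm and 100 mm long, with a thin groove near each end, 0.1 kg, lying on the table in the rod bay; x along the rod.
- rod2_centre (a point): Centre of a square steel axle rod, 12 x 12 mm and 100 mm long, with a thin groove near each end, 0.1 kg, lying on the table in the rod bay; x along the rod.
- rod3_centre (a point): Centre of a square steel axle rod, 12 x 12 mm and 100 mm long, with a thin groove near each end, 0.1 kg, lying on the table in the rod bay; x along the rod.
- rod4_centre (a point): Centre of a square steel axle rod, 12 x 12 mm and 100 mm long, with a thin groove near each end, 0.1 kg, lying on the table in the rod bay; x along the rod.
- gyro_board: Orange plastic gyro board, 70 x 50 mm, lying in the pen's parts bay: a bystander, not to be moved. Origin under it on the table.
- wheel_rim: Lime-green wheel rim, 86 mm across, 30 mm high, in the pen's parts bay: a bystander, not to be moved. Origin under it on the table.
- servo_arm: Black servo arm, 90 mm long, in the pen's parts bay: a bystander, not to be moved. Origin under it on the table.
- gear_motor: Steel gear motor, 120 mm long, 36 mm high, lying beyond the rake: a bystander, not to be moved. Origin under it on the table.
- battery: Grey battery pack, 110 x 50 x 26 mm, between robot and pen: a bystander, not to be moved. Origin under it on the table.
- screwdriver: Screwdriver, 180 mm long, lying to the left: a bystander, not to be moved. Origin under it on the table.
- screw_jar: Glass screw jar, 64 mm across, 75 mm high, standing to the left: a bystander, not to be moved. Origin under it on the table.
Not all that is in view belongs to the job. What is shaped like the part that bears rod1_centre but brown is not meant. What is shaped like the part that bears rod2_centre but yellow is not meant.

How it is judged:
On the way, in this order (a step that is already met when the one before it is completed fails the run):
1. the rake is lifted out of its rest (z of rake_grip in the frame of rest_seat above 0.03 m), for 0.1 s.
2. the four rods lie flat in parallel rows along the end wall (angle between the x axis of each of rod1_centre, rod2_centre, rod3_centre, rod4_centre and the x axis of pen, either way round below 0.12 rad and y of rod1_centre in the frame of end_wall between 0 and 0.066 m and x of rod1_centre in the frame of pen between -0.04 and 0.04 m and height (world z) of each of rod1_centre, rod2_centre, rod3_centre, rod4_centre below 0.01 m and y of rod2_centre in the frame of end_wall between 0 and 0.066 m and x of rod2_centre in the frame of pen between -0.04 and 0.04 m and y of rod3_centre in the frame of end_wall between 0 and 0.066 m and x of rod3_centre in the frame of pen between -0.04 and 0.04 m and y of rod4_centre in the frame of end_wall between 0 and 0.066 m and x of rod4_centre in the frame of pen between -0.04 and 0.04 m), for 0.2 s.
At the end, for the whole second after the job is handed in: Rods still and flat on the table (centres under 10 mm high), within 0.12 rad of parallel to the end wall, centres within 66 mm of it and 40 mm of the bay's middle line; rake still in its rest (grip within 15 mm of the seat, handle within 0.12 rad); gate shut to 0.05 rad (all of step 2 and linear speed of each of rod1, rod2, rod3, rod4, rake below 0.01 m/s and distance between rake_grip and rest_seat below 0.015 m and angle between the x axis of rake_grip and the x axis of rest, either way round below 0.12 rad and value of joint gate below 0.05 rad); the robot touches nothing.
It fails at once if a rod is touched by the fingers or the arm instead of the rake (contact force between any of the fingers, the arm and rod1 above 0.3 N or contact force between any of the fingers, the arm and rod2 above 0.3 N or contact force between any of the fingers, the arm and rod3 above 0.3 N or contact force between any of the fingers, the arm and rod4 above 0.3 N).
It fails at once if a bystander is moved by more than 15 mm (distance of any of gyro_board, wheel_rim, servo_arm, gear_motor, battery, screwdriver, screw_jar from where it was at the start of the episode above 0.015 m).
It also fails if it takes over 72 s, if anything falls off the work surface, if the arm or the gripper's body presses on something with over 40 N, if the wrist force passes 120 N, or if a joint passes its speed limit or range.

## Working session

There is one attempt and no reset: what is moved stays moved. The work goes in short steps, Python scripts to look and compute and a shell command to move; the robot and the scene stay as the last step left them, time stands still between calls to the robot, and variables do not carry over. Pictures are saved under pics/ and viewed, and the job is handed in when it is done.

```bash
ls; mkdir -p pics; python3 - <<'E'
from bench import monitor,get_image
import cv2,numpy as np
print(monitor.get_state())
for n in("top","side"):
    d=get_image(n); print(n,d["mtx"].tolist(),np.round(d["view"],4).tolist(),[k for k in d])
    cv2.imwrite(f"pics/{n}0.png",d["img"][:,:,::-1]); np.savez(f"{n}0.npz",**{k:d[k] for k in d if k in("img","mtx","view")})
E
```

```text
pics
{'time': 0.0, 'joint_positions': array([ 1.17411218,  0.32180608, -0.07007626,  1.45167262,  0.02261181,
        1.37079841, -0.05689033]), 'qd': array([ 0.00111918,  0.00052858,  0.00048144, -0.00209352, -0.00203868,
        0.00074104,  0.00074706]), 'joint_torque': array([-2.17192942e-04, -4.91294825e+01, -4.04057242e-01, -3.12525415e+01,
       -6.37814845e-02,  4.38063231e-02,  1.86629118e-04]), 'position': array([ 0.2594444 , -0.59574986,  0.40367331]), 'tool_rot': array([ 1.99544155,  0.41771854, -1.99645466]), 'ft_force': array([-0.49048646, -0.48010532,  0.88691533]), 'torque': array([-0.02141202, -0.00108922,  0.02480918]), 'grip_width': 1.000431514678134}
top [[511.50179655791817, 0.0, 279.6433846835188], [0.0, 511.50179655791817, 201.4822258823941], [0.0, 0.0, 1.0]] [[0.0038, -1.0, 0.0042, 0.0511], [0.9769, 0.0046, 0.2138, -0.558], [-0.2139, 0.0033, 0.9769, -1.4636], [0.0, 0.0, 0.0, 1.0]] ['img', 'mtx', 'view']
side [[424.7721474236406, 0.0, 273.52924967935985], [0.0, 424.7721474236406, 214.08181976273812], [0.0, 0.0, 1.0]] [[-0.9689, -0.2474, -0.0104, 0.5385], [0.1417, -0.5885, 0.796, -0.1029], [-0.203, 0.7697, 0.6053, -0.9833], [0.0, 0.0, 0.0, 1.0]] ['img', 'mtx', 'view']
```

View pics/top0.png

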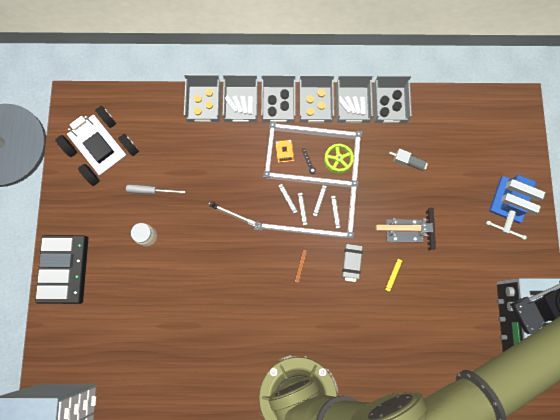

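View pics/side0.png

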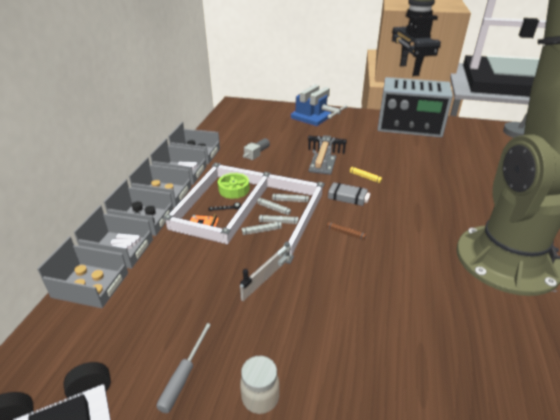

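The top view shows the pen at about (265-360, 125-237), with four grey rods inside at (288,198), (302,208), (319,200) and (335,212). The rake rests at (408,228), its head at (432,228). The gate knob is at (212,205). The brown stick at (300,266) and the yellow one at (394,275) are decoys outside the pen. I'll enlarge this.

```bash
cat > h.py <<'E'
import numpy as np,cv2
from bench import monitor,get_image
from scipy.spatial.transform import Rotation as R
def grab(n,save=None):
    d=get_image(n)
    if save: cv2.imwrite("pics/"+save,d["img"][:,:,::-1])
    return d
def load(n): 
    z=np.load(n); return {k:z[k] for k in z}
def proj(d,P):
    P=np.atleast_2d(P); c=P@d["view"][:3,:3].T+d["view"][:3,3]
    c=c*[1,-1,-1]; p=c@d["mtx"].T; return p[:,:2]/p[:,2:]
def back(d,uv,z):
    uv=np.atleast_2d(np.float64(uv)); z=np.broadcast_to(z,len(uv))
    r=np.c_[uv,np.ones(len(uv))]@np.linalg.inv(d["mtx"]).T*[1,-1,-1]
    Rm=d["view"][:3,:3]; o=-Rm.T@d["view"][:3,3]; r=r@Rm
    return o+r*((z-o[2])/r[:,2])[:,None]
def crop(d,x0,y0,x1,y1,s,name,marks=(),grid=20):
    im=d["img"][y0:y1,x0:x1,::-1]; im=cv2.resize(im,None,fx=s,fy=s,interpolation=cv2.INTER_CUBIC)
    for u,v in marks: cv2.drawMarker(im,(int((u-x0+.5)*s),int((v-y0+.5)*s)),(255,0,255),cv2.MARKER_CROSS,9,1)
    for u in range(-(-x0//grid)*grid,x1,grid): cv2.putText(im,str(u),(int((u-x0+.5)*s)-10,10),0,.35,(0,255,255)); cv2.line(im,(int((u-x0+.5)*s),12),(int((u-x0+.5)*s),18),(0,255,255))
    for v in range(-(-y0//grid)*grid,y1,grid): cv2.putText(im,str(v),(0,int((v-y0+.5)*s)+4),0,.35,(0,255,255))
    cv2.imwrite("pics/"+name,im)
E
python3 - <<'E'
from h import *
t=load("top0.npz");s=load("side0.npz")
crop(t,205,115,365,245,5,"c1.png"); crop(t,360,190,450,260,8,"c2.png"); crop(s,160,130,360,300,4,"c3.png")
E
```

```text
(no output)
```

View pics/c1.png

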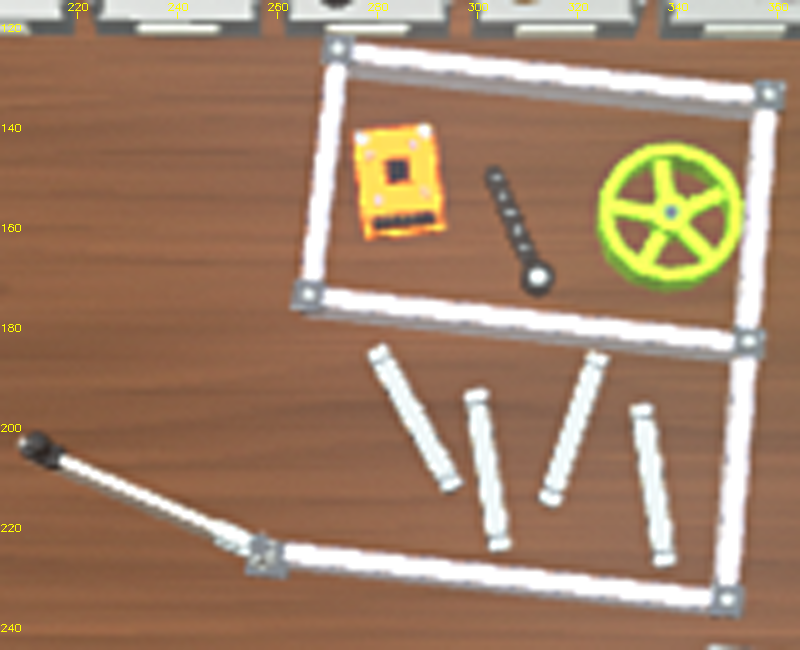

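View pics/c2.png

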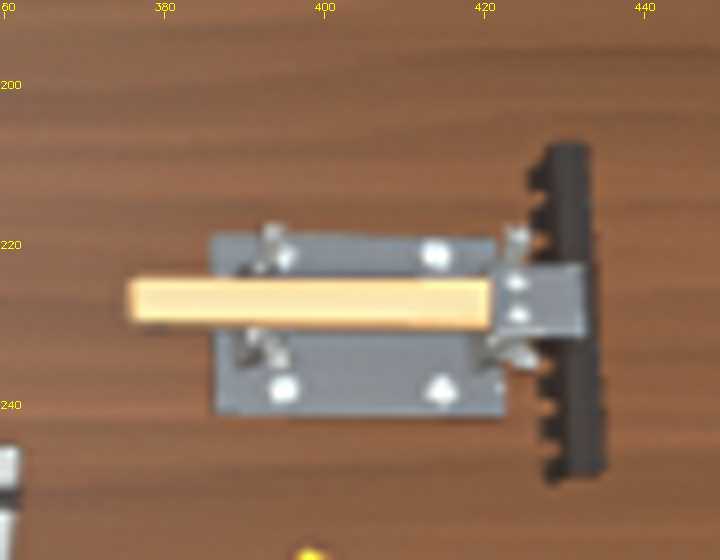

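View pics/c3.png

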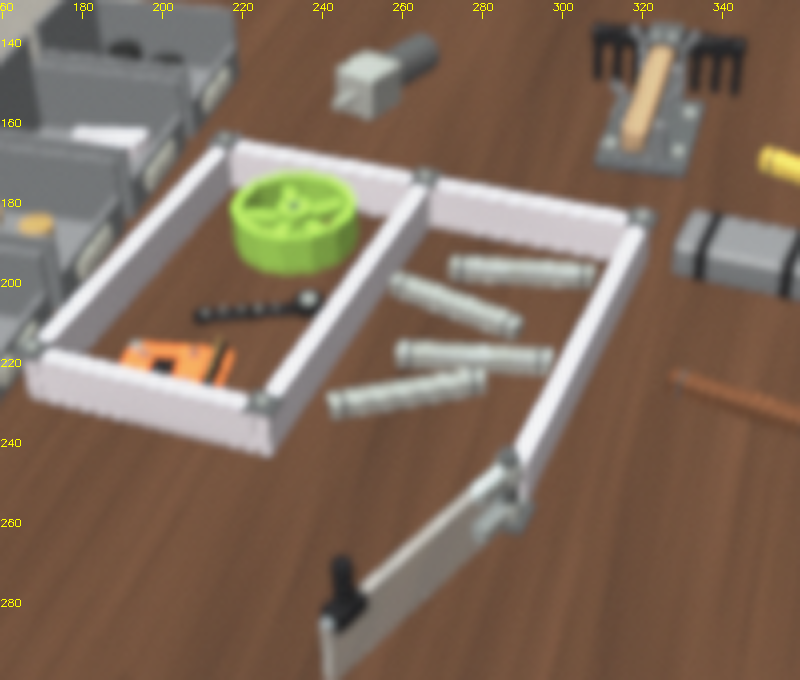

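```bash
python3 - <<'E'
from h import *
from scipy.optimize import least_squares
t=load("top0.npz");s=load("side0.npz")
T=np.array([(338,48),(769,95),(308,294),(749,341),(265,555),(727,599)])/5+[205,115]-.5
S=np.array([(38,350),(228,140),(263,402),(425,178),(508,455),(640,217)])/4+[160,130]-.5
def model(p):
    x,y,th,z,yl=p; M=np.array([(240,yl*1e3,0),(240,-135,0),(80,yl*1e3,0),(80,-135,0),(-80,146,0),(-80,-135,0)])/1e3
    W=R.from_euler('z',th).apply(M)+[x,y,z]; return W
def f(p,both=3):
    W=model(p); r=[]
    if both&1: r.append(proj(t,W)-T)
    if both&2: r.append(proj(s,W)-S)
    return np.concatenate(r).ravel()
b=back(t,T,.036);print(np.round(b,4))
for m in(3,1,2):
    q=least_squares(f,[.6,-.05,.0,.036,.145],args=(m,)); print(m,np.round(q.x,4),np.round(q.fun,1))
# quick rest pts
c2=lambda u,v:np.array([u,v])/8+[360,190]-.5
print("handle ends top z.062",back(t,[c2(130,300),c2(490,303)],.062),"bar top ends",back(t,[c2(570,145),c2(588,475)],.058))
print("base corners",back(t,[c2(212,237),c2(495,237),c2(215,414),c2(503,414)],.008))
E
```

```text
[[ 0.811   0.078   0.036 ]
 [ 0.7814 -0.1912  0.036 ]
 [ 0.6513  0.0952  0.036 ]
 [ 0.6229 -0.1744  0.036 ]
 [ 0.4891  0.1195  0.036 ]
 [ 0.4637 -0.1569  0.036 ]]
3 [ 0.5568 -0.0335 -0.1012  0.0365  0.1371] [-0.2  0.4  0.3 -0.2  0.1  0.3  0.5  0.  -0.1 -1.   1.   0.  -1.4 -0.8
 -0.6 -0.7  0.3 -0.3  0.2 -0.9  1.   3.6  0.4 -0.6]
1 [ 0.5565 -0.0322 -0.1019  0.0366  0.136 ] [-0.2  0.5 -0.1 -0.1  0.1  0.4  0.1  0.1 -0.5 -0.9  0.6  0.1]
2 [ 0.5652 -0.0626 -0.1011  0.017   0.1457] [ 0.   0.   0.8 -0.2  0.1  0.1  0.2 -0.7  0.2  1.2 -1.3 -0.7]
handle ends top z.062 [[ 0.48175572 -0.22990924  0.062     ]
 [ 0.48122926 -0.36256708  0.062     ]] bar top ends [[ 0.54162949 -0.39682501  0.058     ]
 [ 0.41830608 -0.39608626  0.058     ]]
base corners [[ 0.51540375 -0.27269702  0.008     ]
 [ 0.51589543 -0.38119073  0.008     ]
 [ 0.44717513 -0.27105726  0.008     ]
 [ 0.44765068 -0.38043909  0.008     ]]
```

```bash
cat >> h.py <<'E'
PEN=np.array([.5566,-.0328,0]);PTH=-.1015
RP=R.from_euler('z',PTH)
def w2p(P): return RP.inv().apply(np.atleast_2d(P)-PEN)
def p2w(P): return RP.apply(np.atleast_2d(P))+PEN
def tool(): 
    s=monitor.get_state(); return s,np.array(s["position"]),R.from_rotvec(s["tool_rot"])
def need(gp,yaw):
    """gp: world grasp point; tool down with y-axis jaws at yaw from world x. prints shift in tool axes"""
    s,p,r=tool(); M=r.as_matrix()
    x=np.array([0,0,-1.]); best=None
    for k in(0,np.pi):
        y=np.array([np.cos(yaw+k),np.sin(yaw+k),0]); Rt=np.c_[x,y,np.cross(x,y)]
        rv=(r.inv()*R.from_matrix(Rt)).as_rotvec()
        if best is None or np.linalg.norm(rv)<np.linalg.norm(best[0]): best=(rv,Rt)
    d=np.array(gp)-.164*x-p
    print("t",round(s["time"],2),"grasp",np.round(p+.164*M[:,0],4),"rotvec tool",np.round(best[0],3),"shift now-axes mm",np.round(M.T@d*1e3,1),"shift final-axes",np.round(best[1].T@d*1e3,1),"F",np.round(s["ft_force"],1),"w",round(s["grip_width"]*87,1))
E
python3 - <<'E'
from h import *
s,p,r=tool(); print(np.round(r.as_matrix(),3))
need([.4812,-.3265,.052],0)
t=load("top0.npz")
c=lambda u,v:np.array([u,v])/5+[205,115]-.5
for a,b in [((378,354),(451,484)),((477,397),(499,543)),((597,357),(551,496)),((642,410),(664,559))]:
    P=w2p(back(t,[c(*a),c(*b)],.012)); d=P[0]-P[1]; print("rod pen mm",np.round(P[:,:2]*1e3,1).tolist(),"len",np.hypot(*d[:2]),"ang",np.arctan2(d[1],d[0]))
k=back(t,[c(38,445)],.08); kp=w2p(k)[0]; print("knob pen",kp, np.arctan2(kp[1]-.146,kp[0]+.08), np.hypot(kp[1]-.146,kp[0]+.08))
E
```

```text
[[-0.001  0.399 -0.917]
 [ 0.002 -0.917 -0.399]
 [-1.    -0.002  0.   ]]
t 0.1 grasp [ 0.2593 -0.5955  0.2398] rotvec tool [-1.16e+00 -1.00e-03  2.00e-03] shift now-axes mm [ 188.  -158.  -310.8] shift final-axes [ 187.8  221.7 -269.3] F [-0.9 -0.1 -0.3] w 87.0
rod pen mm [[54.1, 90.9], [-22.8, 37.8]] len 0.09344303196124065 ang 0.604172095248285
rod pen mm [[33.4, 27.2], [-56.2, 5.1]] len 0.09226932909420578 ang 0.2426945504853661
rod pen mm [[66.6, -44.2], [-23.8, -23.8]] len 0.09263835507282321 ang -0.22214156356114004
rod pen mm [[36.0, -74.8], [-55.4, -95.8]] len 0.09376137674647085 ang 0.2264065889963908
knob pen [-0.03893569  0.28211797  0.08      ] 1.277797343343791 0.14217727597419927
```

```bash
python3 -m creep '[[0,0,0,-0.145,0,0,87],[0,0,0,-0.145,0,0,87],[0,0,0,-0.145,0,0,87],[0,0,0,-0.145,0,0,87],[0,0,0,-0.145,0,0,87]]'; python3 -m creep '[[0,0,0,-0.145,0,0,87],[0,0,0,-0.145,0,0,87],[0,0,0,-0.145,0,0,87],[0,0,0,0,0,0,87]]' ; python3 -c "
from h import *
need([.4812,-.3265,.052],0)"
```

```text
time: 0.6
position: [0.2595, -0.5958, 0.4041]
tool_rot: [1.518, 0.976, -1.518]
ft_force: [0.3, -0.3, -0.3]
grip_width: 1.004
time: 1.0
position: [0.2594, -0.5959, 0.4041]
tool_rot: [1.21, 1.21, -1.209]
ft_force: [0.2, 0.0, -0.3]
grip_width: 0.997
t 1.0 grasp [ 0.2594 -0.5957  0.2401] rotvec tool [ 0.    -0.001  0.   ] shift now-axes mm [ 188.3  221.9 -269.1] shift final-axes [ 188.1  221.8 -269.4] F [ 0.2  0.  -0.3] w 86.7
```

```bash
python3 -m creep '[[0,28,-34,0,0,0,87],[0,28,-34,0,0,0,87],[0,28,-34,0,0,0,87],[0,28,-34,0,0,0,87],[20,28,-34,0,0,0,87]]'; python3 -m creep '[[30,28,-34,0,0,0,87],[30,28,-34,0,0,0,87],[20,26,-31,0,0,0,87],[0,0,0,0,0,0,87]]' ; python3 -c "
from h import *
need([.4812,-.3265,.052],0)
d=grab('top'); crop(d,350,170,470,270,6,'c4.png')
d=grab('side'); crop(d,250,80,400,200,5,'c5.png')"
```

```text
time: 1.5
position: [0.4011, -0.4249, 0.3872]
tool_rot: [1.211, 1.201, -1.212]
ft_force: [0.2, 0.0, -0.7]
grip_width: 1.0
time: 1.9
position: [0.4811, -0.324, 0.3052]
tool_rot: [1.209, 1.219, -1.203]
ft_force: [0.4, 0.3, 0.2]
grip_width: 0.998
t 1.9 grasp [ 0.4808 -0.3228  0.1412] rotvec tool [ 0.007 -0.007  0.002] shift now-axes mm [89.1  0.2  3.2] shift final-axes [89.2  0.1  2.5] F [0.4 0.3 0.2] w 86.8
```

View pics/c5.png

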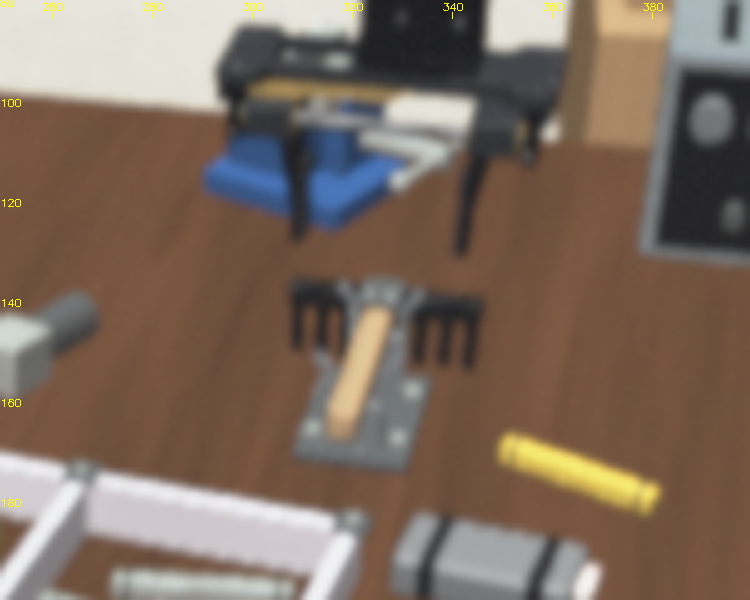

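The side view has the open fingers, at (303,125) and (342,128), straddling the handle at (322,150). Next I lower and grip.

```bash
python3 -m creep '[[30,0,1,0.002,-0.003,0,87],[30,0,1,0.002,-0.002,0,87],[20,0,1,0,0,0,87],[9,0,0,0,0,0,87],[0,0,0,0,0,0,87]]'; python3 -c "
from h import *
need([.4812,-.3265,.052],0)"
```

```text
time: 2.5
position: [0.4771, -0.3355, 0.2188]
tool_rot: [1.21, 1.204, -1.218]
ft_force: [-0.5, 0.0, 0.4]
grip_width: 0.998
t 2.5 grasp [ 0.4768 -0.3363  0.0548] rotvec tool [-0.007  0.005  0.002] shift now-axes mm [ 2.7  4.1 -9.1] shift final-axes [ 2.8  4.1 -9. ] F [-0.5  0.   0.4] w 86.8
```

```bash
python3 -m creep '[[3,4,-9,0,0,0,87],[0,0,0,0,0,0,87],[0,0,0,0,0,0,87]]'; python3 -c "
from h import *
need([.4812,-.3265,.052],0)"
```

```text
time: 2.8
position: [0.4829, -0.325, 0.2176]
tool_rot: [1.208, 1.202, -1.213]
ft_force: [-0.7, 1.0, -0.2]
grip_width: 1.001
t 2.8 grasp [ 0.4831 -0.326   0.0536] rotvec tool [-0.003  0.006 -0.002] shift now-axes mm [ 1.6 -1.7  1.5] shift final-axes [ 1.6 -1.7  1.5] F [-0.7  1.  -0.2] w 87.1
```

```bash
python3 -m creep '[[2,-1,1,0,0,0,10],[0,0,0,0,0,0,10],[0,0,0,0,0,0,10],[0,0,0,0,0,0,10],[0,0,0,0,0,0,10]]' 60; python3 -c "
from h import *
need([.4812,-.3265,.052],0)"
```

```text
time: 3.3
position: [0.4811, -0.3265, 0.2144]
tool_rot: [1.209, 1.203, -1.215]
ft_force: [-0.5, -0.2, -0.3]
grip_width: 0.631
t 3.3 grasp [ 0.4811 -0.3273  0.0504] rotvec tool [-0.004  0.005 -0.   ] shift now-axes mm [-1.6  0.1  0. ] shift final-axes [-1.6  0.1  0. ] F [-0.5 -0.2 -0.3] w 54.9
```

```bash
python3 -m creep '[[0,0,0,0,0,0,10],[0,0,0,0,0,0,10],[0,0,0,0,0,0,10],[0,0,0,0,0,0,10],[0,0,0,0,0,0,10]]' 60;python3 -m creep '[[0,0,0,0,0,0,10],[0,0,0,0,0,0,10],[0,0,0,0,0,0,10]]' 60; python3 -c "
from h import *
need([.4812,-.3265,.052],0)"
```

```text
time: 3.8
position: [0.4812, -0.3264, 0.2145]
tool_rot: [1.208, 1.203, -1.214]
ft_force: [0.6, 0.6, -0.5]
grip_width: 0.198
time: 4.1
position: [0.4812, -0.3264, 0.2145]
tool_rot: [1.208, 1.203, -1.214]
ft_force: [-0.4, -0.5, -0.4]
grip_width: 0.198
t 4.1 grasp [ 0.4812 -0.3272  0.0505] rotvec tool [-0.004  0.005 -0.   ] shift now-axes mm [-1.5  0.   0.1] shift final-axes [-1.5  0.   0.1] F [-0.4 -0.5 -0.4] w 17.2
```

```bash
python3 -m creep '[[-15,0,0,0,0,0,10],[-25,0,0,0,0,0,10],[-30,0,0,0,0,0,10],[-15,0,0,0,0,0,10],[0,0,0,0,0,0,10]]'; python3 -c "
from h import *
g=p2w([0,.185,.130])[0]; print(g)
need(g,PTH)
d=grab('side'); crop(d,250,60,400,200,5,'c6.png')"
```

```text
time: 4.6
position: [0.482, -0.3264, 0.3025]
tool_rot: [1.208, 1.198, -1.213]
ft_force: [0.6, 0.1, -0.7]
grip_width: 0.197
[0.57534527 0.15124786 0.13      ]
t 4.6 grasp [ 0.4826 -0.3278  0.1385] rotvec tool [ 0.097  0.008 -0.005] shift now-axes mm [   4.9   91.4 -478. ] shift final-axes [   8.5   44.5 -484.6] F [ 0.6  0.1 -0.7] w 17.2
```

View pics/c6.png

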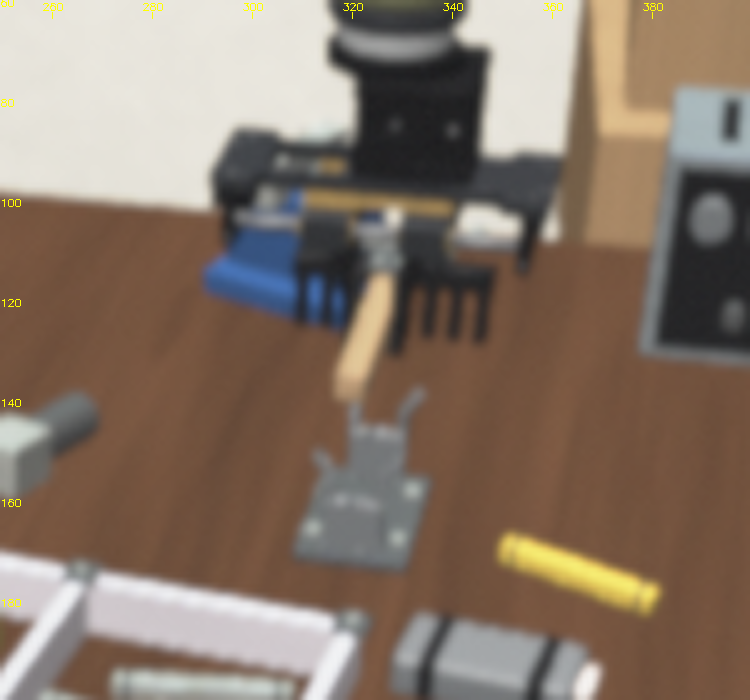

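The side view has the rake clear of its rest, held level: handle end at (320,136), teeth at (310-345,125). Carrying it over to the gate side.

```bash
python3 -m creep '[[0,0,-10,0.05,0.004,-0.003,10],[0,2,-25,0.05,0.004,-0.002,10],[0,4,-40,0,0,0,10],[0,4,-40,0,0,0,10],[0,4,-40,0,0,0,10]]';python3 -m creep '[[2,4,-40,0,0,0,10],[2,4,-40,0,0,0,10],[2,4,-40,0,0,0,10],[2,4,-40,0,0,0,10],[0,4,-40,0,0,0,10]]';python3 -m creep '[[0,4,-40,0,0,0,10],[0,4,-40,0,0,0,10],[0,3,-30,0,0,0,10],[0,0,-15,0,0,0,10],[0,0,0,0,0,0,10]]'; python3 -c "
from h import *
g=p2w([0,.185,.130])[0]; print(g)
need(g,PTH)
s=monitor.get_state();print(s['joint_positions'])"
```

```text
time: 5.15
position: [0.5082, -0.1716, 0.2977]
tool_rot: [1.285, 1.167, -1.29]
ft_force: [0.1, 0.5, -1.2]
grip_width: 0.2
time: 5.65
position: [0.5487, 0.0252, 0.29]
tool_rot: [1.284, 1.166, -1.29]
ft_force: [0.2, -0.8, -0.8]
grip_width: 0.197
time: 6.15
position: [0.5726, 0.1492, 0.291]
tool_rot: [1.282, 1.169, -1.286]
ft_force: [-0.7, 0.3, -1.5]
grip_width: 0.196
[0.57534527 0.15124786 0.13      ]
t 6.15 grasp [0.5714 0.1499 0.127 ] rotvec tool [ 0.002 -0.003  0.008] shift now-axes mm [-3.   2.6 -2.3] shift final-axes [-3.   2.6 -2.3] F [-0.7  0.3 -1.5] w 17.1
[ 0.26582835  0.3571783  -0.67713507  1.71609679  0.23437441  1.15798025
 -0.57615747]
```

```bash
python3 -m creep '[[-1,3,-2,0,-0.003,0.005,10],[0,0,0,0,0,0,10],[0,0,0,0,0,0,10]]'; python3 -c "
from h import *
g=p2w([0,.185,.130])[0]; print(g)
need(g,PTH)
d=grab('top'); crop(d,205,115,365,245,5,'c7.png')
d=grab('side'); crop(d,160,110,360,300,4,'c8.png')"
```

```text
time: 6.45
position: [0.5769, 0.1467, 0.2932]
tool_rot: [1.286, 1.156, -1.288]
ft_force: [-0.5, 0.2, -2.1]
grip_width: 0.201
[0.57534527 0.15124786 0.13      ]
t 6.45 grasp [0.5769 0.1464 0.1292] rotvec tool [-0.005  0.001 -0.   ] shift now-axes mm [-0.8 -2.1 -4.4] shift final-axes [-0.8 -2.  -4.4] F [-0.5  0.2 -2.1] w 17.4
```

View pics/c7.png

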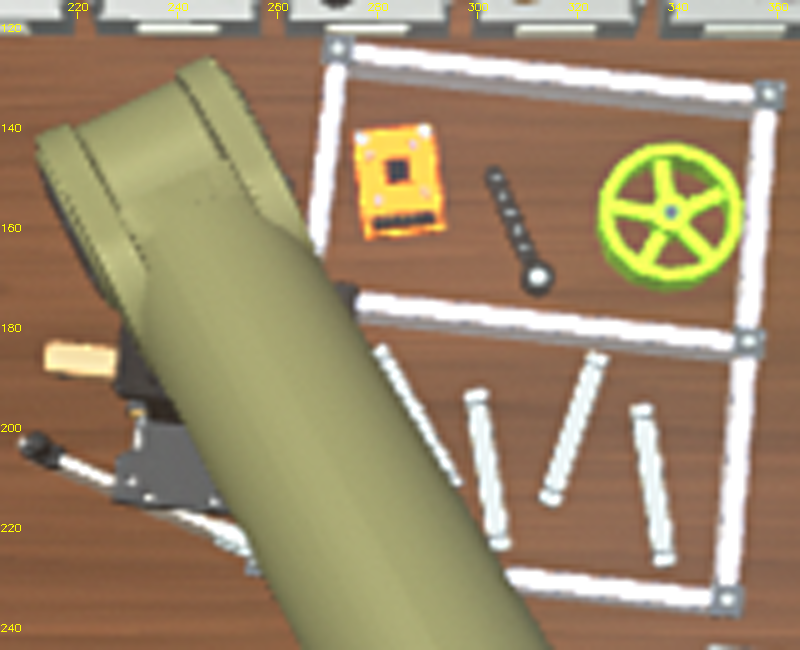

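View pics/c8.png

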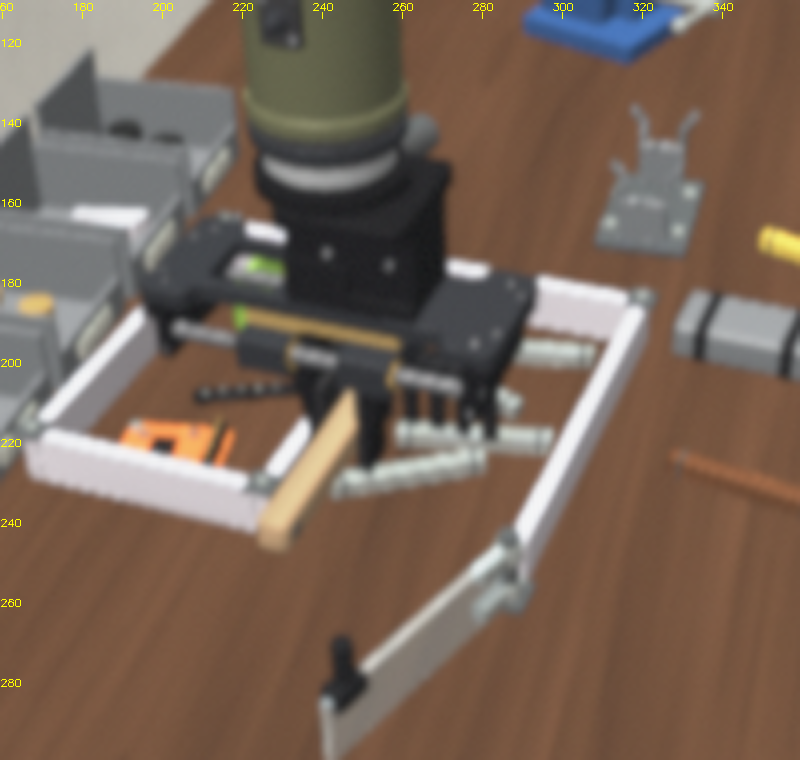

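```bash
python3 - <<'E'
from h import *
d=load("top0.npz")
c=lambda u,v:np.array([u,v])/5+[205,115]-.5
s,p,r=tool(); M=r.as_matrix(); g=p+.164*M[:,0]
print("pen grip",w2p(g)*1e3)
e=w2p(back(d,[c(44,343),c(44,375)],g[2]+.011)); print("handle end pen",e*1e3, "expect y",w2p(g)[0,1]+.096)
E
```

```text
pen grip [[  1.84279726 181.06307938 129.32159586]]
handle end pen [[  8.12374106 277.41169497 140.32159586]
 [-10.41827643 274.93126675 140.32159586]] expect y 0.27706307937517216
```

```bash
python3 -m creep '[[10,-1,-4,-0.003,0,0,10],[25,0,-1,0,0,0,10],[25,0,0,0,0,0,10],[13,0,0,0,0,0,10],[0,0,0,0,0,0,10]]'; python3 -c "
from h import *
g=p2w([0,.186,.046])[0]; print(g)
need(g,PTH)"
```

```text
time: 7.05
position: [0.5751, 0.1534, 0.2178]
tool_rot: [1.28, 1.162, -1.287]
ft_force: [0.2, -0.1, -1.3]
grip_width: 0.2
[0.5754466  0.15224271 0.046     ]
t 7.05 grasp [0.5743 0.1532 0.0538] rotvec tool [0.001 0.002 0.004] shift now-axes mm [7.8 0.5 1.1] shift final-axes [7.8 0.5 1.1] F [ 0.2 -0.1 -1.3] w 17.4
```

```bash
python3 -m creep '[[5,0,0,0,0,0,10],[3,0,0,0,0,0,10],[0,0,0,0,0,0,10]]'; python3 -c "
from h import *
g=p2w([0,.186,.046])[0]; print(g)
need(g,PTH)
d=grab('side'); crop(d,160,130,360,300,4,'c9.png')"
```

```text
time: 7.35
position: [0.5764, 0.1538, 0.2127]
tool_rot: [1.284, 1.159, -1.283]
ft_force: [-0.1, -0.2, -1.5]
grip_width: 0.199
[0.5754466  0.15224271 0.046     ]
t 7.35 grasp [0.5765 0.1538 0.0487] rotvec tool [ 0.     0.    -0.001] shift now-axes mm [ 2.7 -0.8  1.6] shift final-axes [ 2.7 -0.8  1.6] F [-0.1 -0.2 -1.5] w 17.3
```

View pics/c9.png

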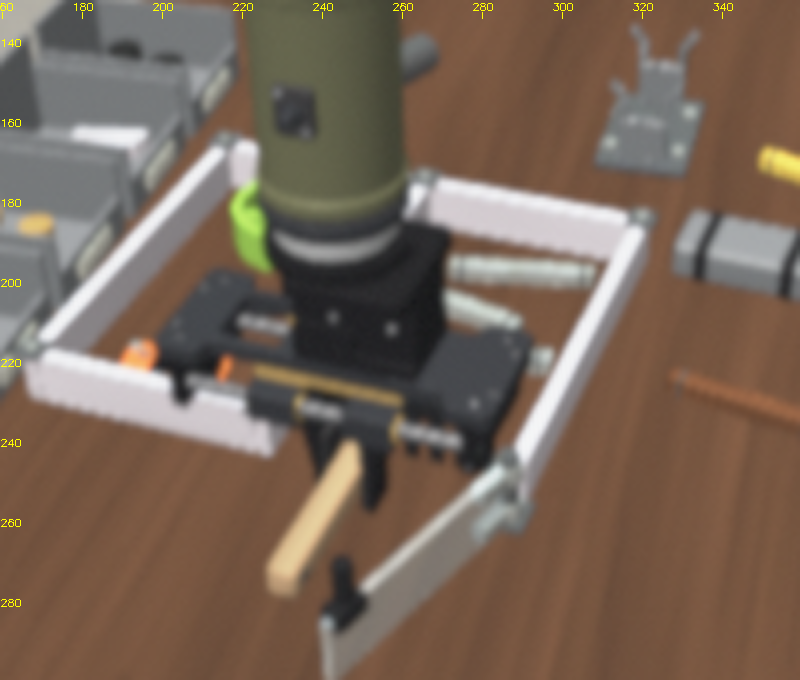

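```bash
python3 -m creep '[[2,-1,6,0,0,0,10],[0,0,12,0,0,0,10],[0,0,12,0,0,0,10],[0,0,12,0,0,0,10],[0,0,12,0,0,0,10]]'; python3 -c "
from h import *
g=p2w([0,.130,.046])[0]
need(g,PTH)
d=grab('side'); crop(d,160,130,360,300,4,'c10.png')
d=grab('top'); crop(d,205,115,365,245,5,'c11.png')"
```

```text
time: 7.9
position: [0.5697, 0.0984, 0.2104]
tool_rot: [1.284, 1.158, -1.284]
ft_force: [0.5, 0.2, -0.9]
grip_width: 0.198
t 7.9 grasp [0.5698 0.0983 0.0464] rotvec tool [-0.001  0.001 -0.   ] shift now-axes mm [0.4 0.3 1.9] shift final-axes [0.4 0.3 1.9] F [ 0.5  0.2 -0.9] w 17.2
```

View pics/c10.png

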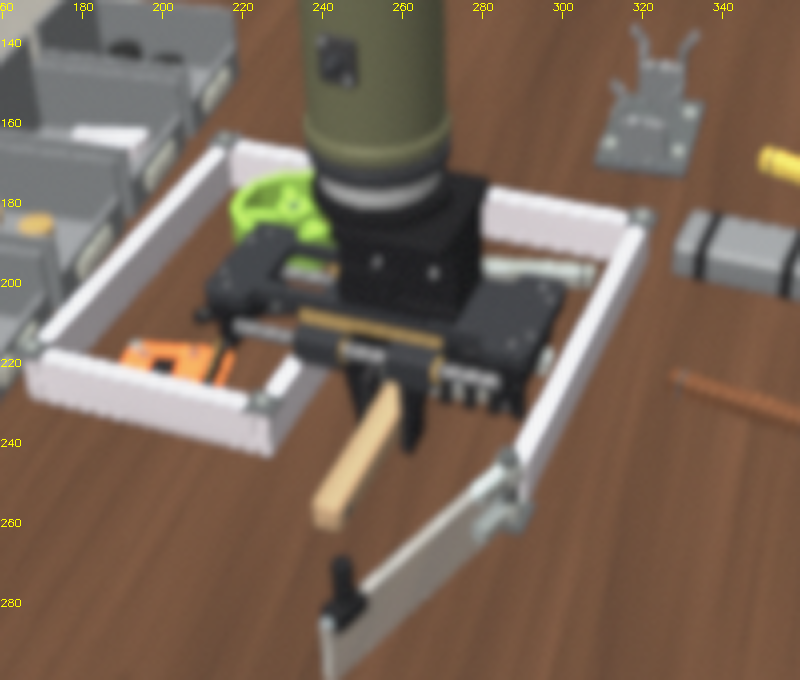

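View pics/c11.png

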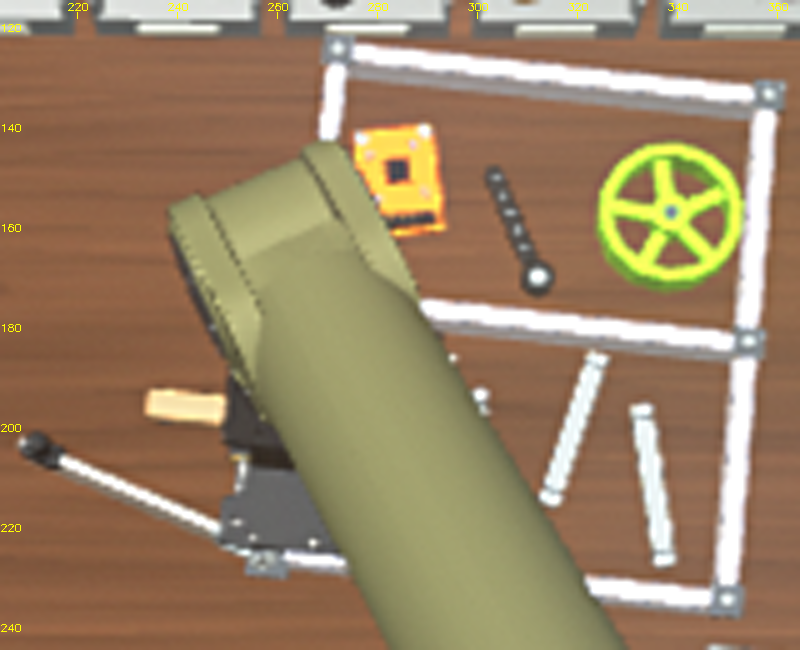

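The rods ahead of the rake, at (319,200) and (335,212), are undisturbed so far, and the rake is tracking well. I'll keep combing.

```bash
python3 -m creep '[[0,0,12,0,0,0,10],[0,0,12,0,0,0,10],[0,0,12,0,0,0,10],[0,0,12,0,0,0,10],[0,0,12,0,0,0,10]]'; python3 -c "
from h import *
g=p2w([0,.072,.046])[0]
need(g,PTH)"; python3 -m creep '[[0,0,10,0,0,0,10],[0,0,10,0,0,0,10],[0,0,10,0,0,0,10],[0,0,0,0,0,0,10]]'; python3 -c "
from h import *
g=p2w([0,.042,.046])[0]
need(g,PTH)
d=grab('side'); crop(d,160,130,360,300,4,'c12.png')
d=grab('top'); crop(d,205,115,365,245,5,'c13.png')"
```

```text
time: 8.5
position: [0.5635, 0.0396, 0.2104]
tool_rot: [1.283, 1.16, -1.283]
ft_force: [0.4, 2.0, -0.9]
grip_width: 0.203
t 8.5 grasp [0.5636 0.0396 0.0464] rotvec tool [ 0. -0. -0.] shift now-axes mm [0.4 0.4 0.7] shift final-axes [0.4 0.4 0.7] F [ 0.4  2.  -0.9] w 17.7
time: 8.9
position: [0.5605, 0.0083, 0.2102]
tool_rot: [1.283, 1.157, -1.286]
ft_force: [0.4, -0.2, -0.7]
grip_width: 0.2
t 8.9 grasp [0.5604 0.008  0.0462] rotvec tool [-0.002  0.002  0.   ] shift now-axes mm [ 0.2  0.3 -0.7] shift final-axes [ 0.2  0.3 -0.7] F [ 0.4 -0.2 -0.7] w 17.4
```

View pics/c12.png

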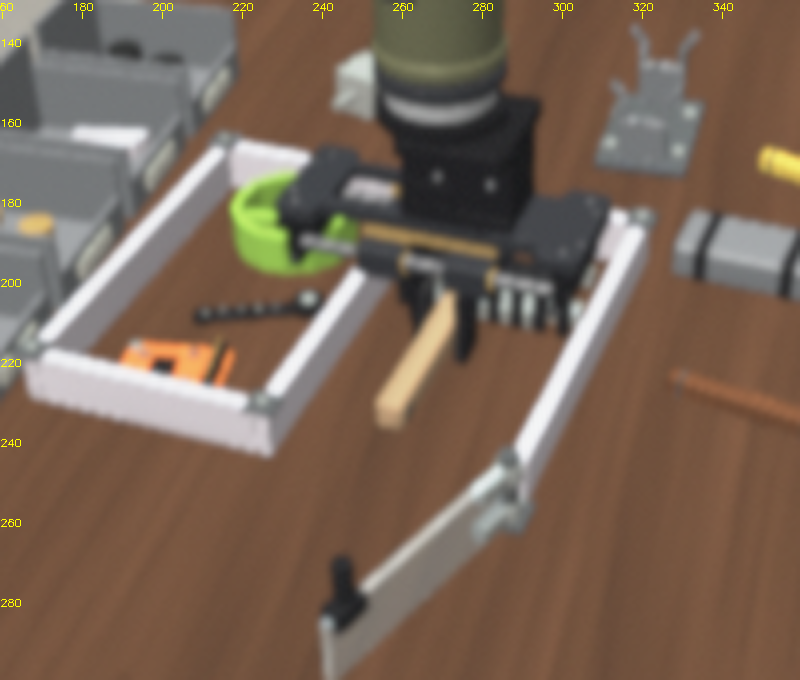

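View pics/c13.png

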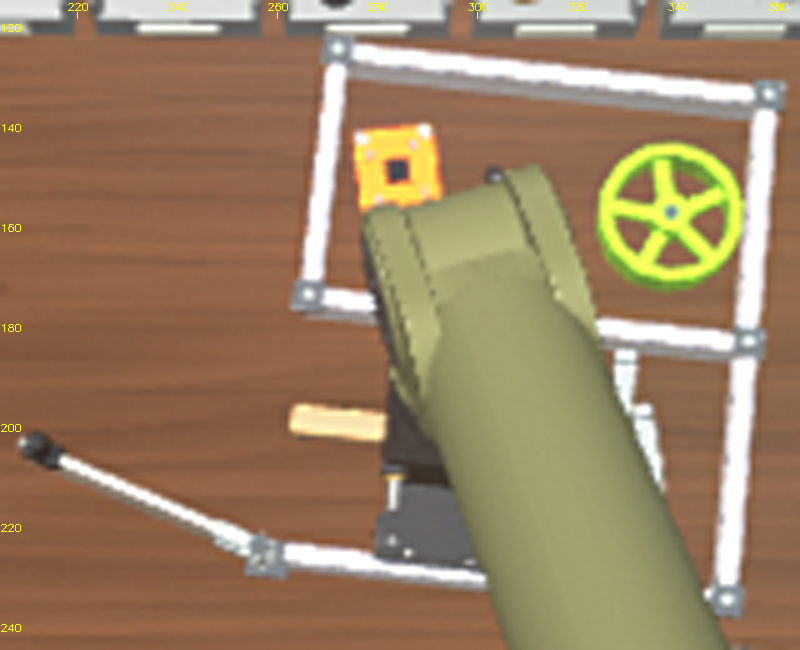

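Combing works: the rod at (325,190) is now pushed nearly parallel to the last one. About 50 mm remain.

```bash
python3 -m creep '[[0,0,8,0,0,0,10],[0,0,8,0,0,0,10],[0,0,8,0,0,0,10],[0,0,6,0,0,0,10],[0,0,0,0,0,0,10]]'; python3 -c "
from h import *
g=p2w([0,-.008,.046])[0]
need(g,PTH)"; python3 -m creep '[[0,0,5,0,0,0,10],[0,0,5,0,0,0,10],[0,0,3,0,0,0,10]]'; python3 -c "
from h import *
g=p2w([0,-.008,.046])[0]
need(g,PTH)
d=grab('side'); crop(d,220,130,360,230,5,'c14.png')
d=grab('top'); crop(d,205,115,365,245,5,'c15.png')"
```

```text
time: 9.5
position: [0.5575, -0.0209, 0.2102]
tool_rot: [1.283, 1.158, -1.285]
ft_force: [-0.3, -0.3, -0.5]
grip_width: 0.203
t 9.5 grasp [ 0.5574 -0.0212  0.0462] rotvec tool [-0.001  0.002  0.   ] shift now-axes mm [ 0.3  0.4 19.9] shift final-axes [ 0.2  0.3 19.9] F [-0.3 -0.3 -0.5] w 17.7
time: 9.8
position: [0.5563, -0.0325, 0.2104]
tool_rot: [1.283, 1.159, -1.283]
ft_force: [0.6, 3.3, -0.4]
grip_width: 0.204
t 9.8 grasp [ 0.5563 -0.0325  0.0464] rotvec tool [ 0.001  0.    -0.   ] shift now-axes mm [0.4 0.3 8.3] shift final-axes [0.4 0.3 8.3] F [ 0.6  3.3 -0.4] w 17.8
```

View pics/c14.png

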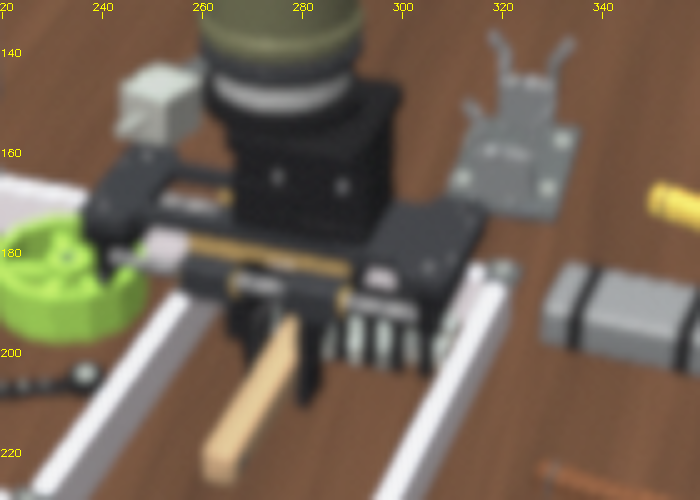

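View pics/c15.png

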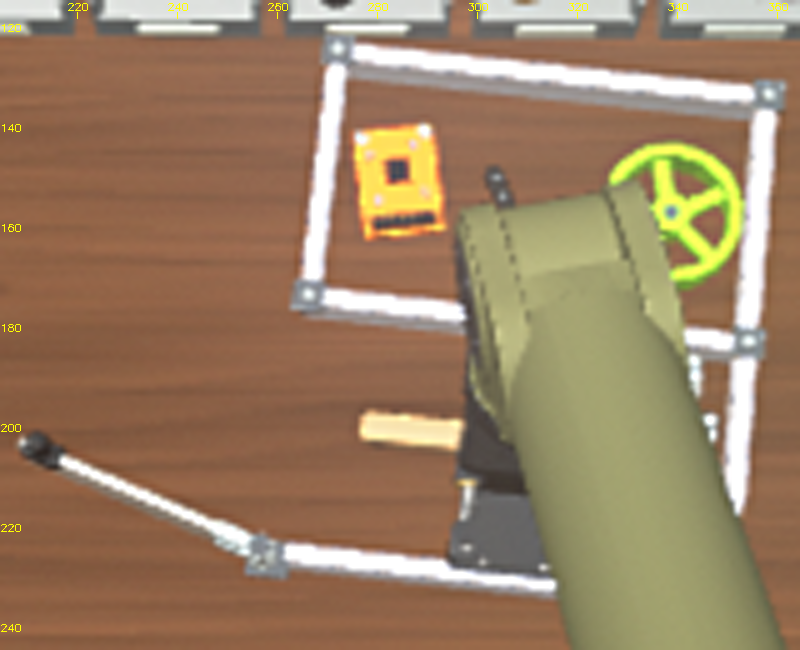

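```bash
python3 -m creep '[[0,0,4,0,0,0,10],[0,0,4,0,0,0,10],[0,0,0,0,0,0,10]]'; python3 -c "
from h import *
g=p2w([0,-.008,.046])[0]
need(g,PTH)
d=grab('side'); crop(d,220,130,360,230,5,'c16.png')
d=grab('top'); crop(d,205,115,365,245,5,'c17.png')"
```

```text
time: 10.2
position: [0.5557, -0.0401, 0.2106]
tool_rot: [1.284, 1.159, -1.283]
ft_force: [1.3, 3.2, -0.9]
grip_width: 0.2
t 10.2 grasp [ 0.5558 -0.0401  0.0466] rotvec tool [ 0.    -0.    -0.001] shift now-axes mm [0.6 0.2 0.6] shift final-axes [0.6 0.2 0.6] F [ 1.3  3.2 -0.9] w 17.4
```

View pics/c17.png

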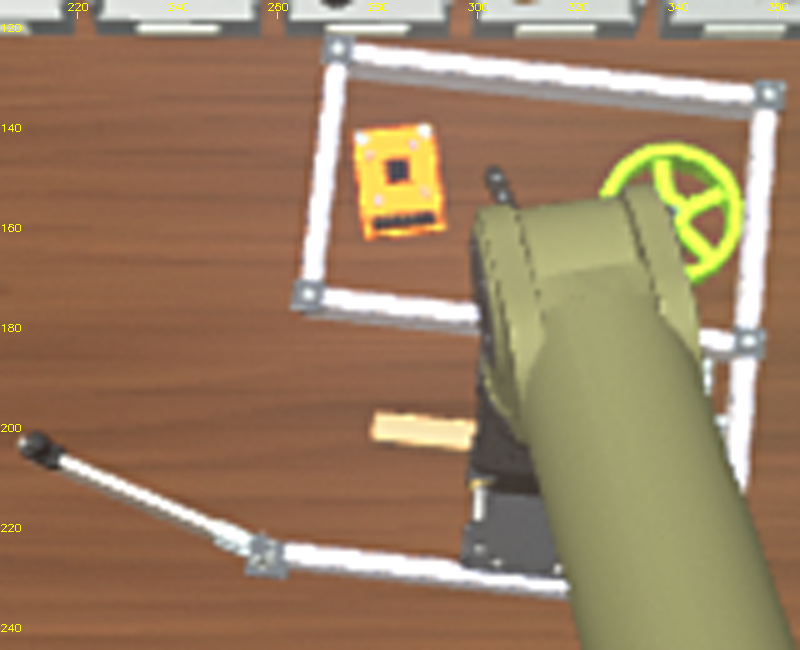

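```bash
python3 -m creep '[[0,0,2,0,0,0,10],[0,0,0,0,0,0,10]]'; python3 -m creep '[[0,0,2,0,0,0,10],[0,0,0,0,0,0,10]]';  python3 -c "
from h import *
g=p2w([0,-.012,.046])[0]
need(g,PTH)"
```

```text
time: 10.5
position: [0.5556, -0.0406, 0.2107]
tool_rot: [1.285, 1.161, -1.281]
ft_force: [1.3, 6.5, 0.9]
grip_width: 0.2
time: 10.7
position: [0.5556, -0.0411, 0.211]
tool_rot: [1.286, 1.162, -1.279]
ft_force: [0.5, 9.8, 1.3]
grip_width: 0.201
t 10.7 grasp [ 0.5559 -0.0405  0.047 ] rotvec tool [ 0.002 -0.004 -0.001] shift now-axes mm [1.  0.1 3.6] shift final-axes [1.  0.2 3.6] F [0.5 9.8 1.3] w 17.5
```

Force rises to 10 N with no further travel, so the row is packed against the wall. I'll back off to look.

```bash
python3 -m creep '[[0,0,-6,0,0,0,10],[0,0,-12,0,0,0,10],[-15,0,-25,0,0,0,10],[-30,0,-35,0,0,0,10],[-35,0,-40,0,0,0,10]]'; python3 -m creep '[[0,0,-30,0,0,0,10],[0,0,0,0,0,0,10]]';  python3 -c "
from h import *
need(p2w([0,.186,.046])[0],PTH)
d=grab('side'); crop(d,220,130,360,230,5,'c18.png')
d=grab('top'); np.savez('top1.npz',**d); crop(d,285,160,365,245,7,'c19.png')"
```

```text
time: 11.2
position: [0.5662, 0.0705, 0.2879]
tool_rot: [1.282, 1.159, -1.288]
ft_force: [0.5, -0.4, -1.1]
grip_width: 0.201
time: 11.4
position: [0.5694, 0.1064, 0.2898]
tool_rot: [1.281, 1.163, -1.275]
ft_force: [-0.4, 0.5, -0.9]
grip_width: 0.2
t 11.4 grasp [0.5699 0.1067 0.1258] rotvec tool [ 0.008 -0.002 -0.003] shift now-axes mm [ 79.9   1.5 -46. ] shift final-axes [ 79.8   1.3 -46.2] F [-0.4  0.5 -0.9] w 17.4
```

View pics/c18.png

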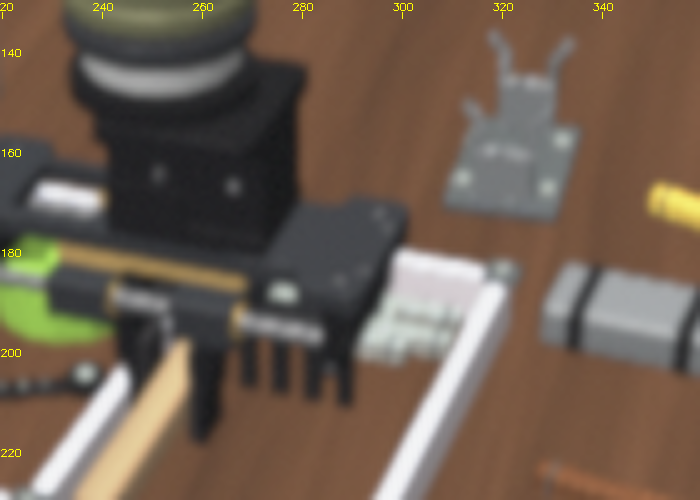

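View pics/c19.png

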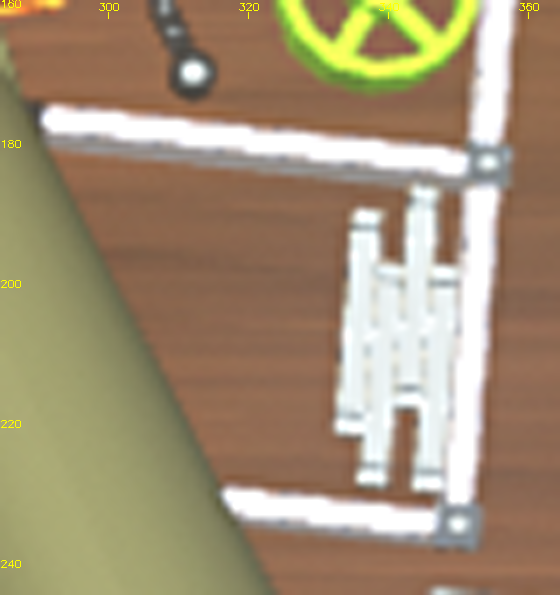

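```bash
python3 - <<'E'
from h import *
t=load("top1.npz")
c=lambda u,v:np.array([u,v])/7+[285,160]-.5
for a,b in [((368,212),(348,428)),((392,266),(372,484)),((426,188),(406,402)),((445,268),(428,488))]:
    P=w2p(back(t,[c(*a),c(*b)],.012)); d=P[0]-P[1]; m=P.mean(0)*1e3; print("centre x",m[0].round(1),"y from wall",(m[1]+130).round(1),"len",np.hypot(*d[:2]).round(4),"ang",np.arctan2(d[1],d[0]).round(3))
E
```

```text
centre x 9.8 y from wall 44.6 len 0.0975 ang -0.008
centre x -13.6 y from wall 32.1 len 0.0978 ang -0.009
centre x 23.7 y from wall 20.1 len 0.097 ang -0.012
centre x -12.4 y from wall 8.3 len 0.0985 ang 0.002
```

Four rods sit parallel (within 0.012 rad), 12 mm apart and flat, with |x| up to 24 mm and the deepest 45 mm from the wall. All of that is within limits. Next the rake goes back.

```bash
python3 -m creep '[[-10,0,5,-0.05,0,0,10],[-5,0,20,-0.05,0,0,10],[0,-7,36,0,0,0,10],[0,-8,40,0,0,0,10],[0,-8,40,0,0,0,10]]';python3 -m creep '[[0,-8,40,0,0,0,10],[0,-8,40,0,0,0,10],[0,-8,40,0,0,0,10],[0,-8,40,0,0,0,10],[0,-8,40,0,0,0,10]]';python3 -m creep '[[0,-8,35,0,0,0,10],[0,-6,25,0,0,0,10],[0,-4,15,0,0,0,10],[0,0,0,0,0,0,10]]'; python3 -c "
from h import *
need([.4812,-.3272,.0505],0)"
```

```text
time: 12.0
position: [0.544, -0.0437, 0.3024]
tool_rot: [1.209, 1.208, -1.214]
ft_force: [1.7, -0.9, -1.5]
grip_width: 0.2
time: 12.5
position: [0.5028, -0.2437, 0.3025]
tool_rot: [1.21, 1.208, -1.215]
ft_force: [0.7, -0.4, -1.2]
grip_width: 0.197
time: 12.9
position: [0.4847, -0.3185, 0.3025]
tool_rot: [1.213, 1.207, -1.216]
ft_force: [0.3, 0.9, -1.6]
grip_width: 0.198
t 12.9 grasp [ 0.4844 -0.3186  0.1385] rotvec tool [-0.007  0.001  0.002] shift now-axes mm [88.  -3.3  8.7] shift final-axes [88.  -3.5  8.7] F [ 0.3  0.9 -1.6] w 17.2
```

```bash
python3 -m creep '[[10,-3,8,-0.007,0.001,0.002,10],[0,0,0,0,0,0,10],[0,0,0,0,0,0,10]]'; python3 -c "
from h import *
need([.4812,-.3272,.0505],0)
d=grab('side'); crop(d,250,60,400,200,5,'c20.png')
d=grab('top');crop(d,340,170,470,270,6,'c21.png')"
```

```text
time: 13.2
position: [0.484, -0.3218, 0.2927]
tool_rot: [1.205, 1.213, -1.202]
ft_force: [-0.2, 0.1, -0.6]
grip_width: 0.203
t 13.2 grasp [ 0.4842 -0.3215  0.1287] rotvec tool [ 0.008 -0.002 -0.001] shift now-axes mm [78.2 -3.   5.5] shift final-axes [78.2 -2.8  5.4] F [-0.2  0.1 -0.6] w 17.7
```

View pics/c20.png

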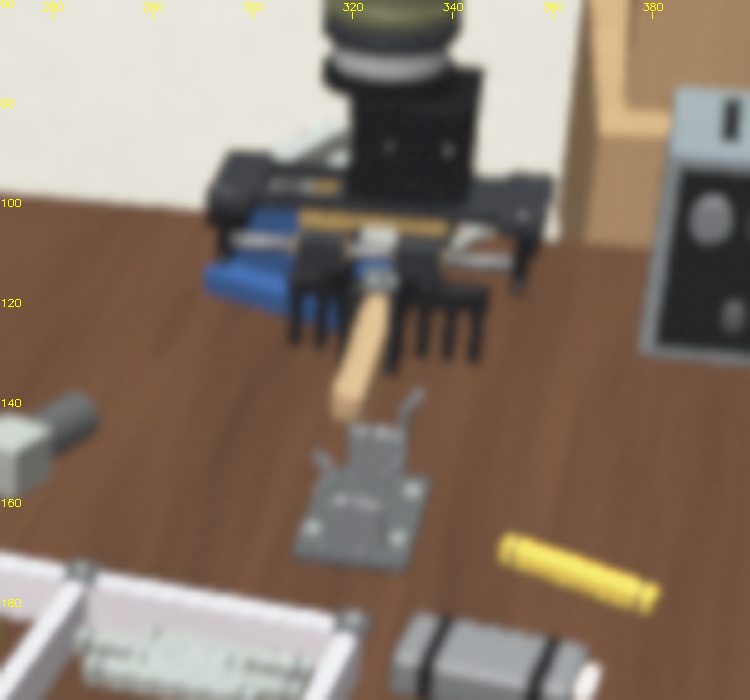

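View pics/c21.png

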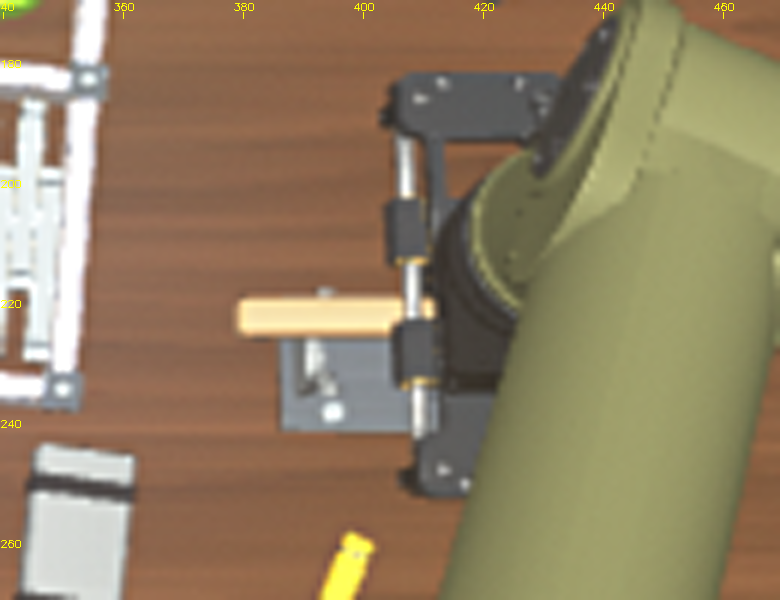

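```bash
python3 - <<'E'
from h import *
d=load("top0.npz")
print(back(d,[np.array([238,316])/6+[340,170]-.5],.140), "expected end y",-.3215+.0007+.096, "x .4842")
need([.4812,-.3272,.0505],0)
E
python3 -m creep '[[10,-2,2,0.005,0,0,10],[10,0,2,0,0,0,10],[0,0,0,0,0,0,10],[0,0,0,0,0,0,10]]'; python3 -c "
from h import *
need([.4812,-.3272,.0505],0)"
```

```text
[[ 0.48238273 -0.2248447   0.14      ]] expected end y -0.22480000000000003 x .4842
t 13.3 grasp [ 0.4847 -0.3218  0.1294] rotvec tool [ 0.008 -0.001 -0.002] shift now-axes mm [78.9 -3.4  5.3] shift final-axes [78.9 -3.2  5.3] F [ 0.1  0.7 -1.2] w 17.4
time: 13.7
position: [0.4817, -0.327, 0.2727]
tool_rot: [1.21, 1.21, -1.207]
ft_force: [0.2, 0.3, -1.6]
grip_width: 0.196
t 13.7 grasp [ 0.4819 -0.3268  0.1087] rotvec tool [ 0.001 -0.002 -0.001] shift now-axes mm [58.2 -0.6  0.3] shift final-axes [58.2 -0.5  0.2] F [ 0.2  0.3 -1.6] w 17.0
```

```bash
python3 -m creep '[[12,-1,0,0,0,0,10],[15,0,0,0,0,0,10],[13,0,0,0,0,0,10],[8,0,0,0,0,0,10],[0,0,0,0,0,0,10]]'; python3 -c "
from h import *
need([.4812,-.3272,.0505],0)"
```

```text
time: 14.2
position: [0.4804, -0.3266, 0.2233]
tool_rot: [1.21, 1.212, -1.207]
ft_force: [0.2, -0.9, -1.8]
grip_width: 0.201
t 14.2 grasp [ 0.4804 -0.3262  0.0593] rotvec tool [ 0.001 -0.003  0.   ] shift now-axes mm [8.8 0.8 0.6] shift final-axes [8.8 0.8 0.6] F [ 0.2 -0.9 -1.8] w 17.5
```

```bash
python3 -m creep '[[4,1,1,0,-0.002,0,10],[3,0,0,0,0,0,10],[1,0,0,0,0,0,10],[0,0,0,0,0,0,10]]'; python3 -c "
from h import *
need([.4812,-.3272,.0505],0)"
```

```text
time: 14.6
position: [0.4821, -0.3281, 0.2175]
tool_rot: [1.208, 1.207, -1.208]
ft_force: [-0.0, -0.0, -0.7]
grip_width: 0.195
t 14.6 grasp [ 0.4824 -0.3283  0.0535] rotvec tool [ 0.001  0.001 -0.002] shift now-axes mm [ 3.  -0.9 -0.9] shift final-axes [ 3.  -0.9 -0.9] F [-0.  -0.  -0.7] w 16.9
```

```bash
python3 -m creep '[[2,0,0,0,0,0,10],[1,0,0,0,0,0,10],[0,0,0,0,0,0,10]]'; python3 -c "
from h import *
need([.4812,-.3272,.0505],0)"
```

```text
time: 14.9
position: [0.4821, -0.3281, 0.2146]
tool_rot: [1.208, 1.207, -1.207]
ft_force: [-0.5, 0.1, 0.4]
grip_width: 0.201
t 14.9 grasp [ 0.4825 -0.3283  0.0506] rotvec tool [ 0.001  0.002 -0.002] shift now-axes mm [ 0.1 -0.9 -0.9] shift final-axes [ 0.1 -0.9 -0.9] F [-0.5  0.1  0.4] w 17.5
```

```bash
python3 -m creep '[[0,0,0,0,0,0,50],[0,0,0,0,0,0,60],[0,0,0,0,0,0,87],[0,0,0,0,0,0,87],[0,0,0,0,0,0,87]]' 20; python3 -m creep '[[0,0,0,0,0,0,87],[0,0,0,0,0,0,87],[0,0,0,0,0,0,87]]'; python3 -m creep '[[-15,0,0,0,0,0,87],[-25,0,0,0,0,0,87],[-40,0,0,0,0,0,87],[-40,0,0,0,0,0,87],[0,0,0,0,0,0,40]]'; python3 -c "
from h import *
need(p2w([-.12,.26,.12])[0],PTH)
d=grab('side'); crop(d,250,60,400,200,5,'c22.png')
d=grab('top'); crop(d,340,170,470,270,6,'c23.png')"
```

```text
time: 15.4
position: [0.482, -0.3281, 0.2144]
tool_rot: [1.208, 1.207, -1.208]
ft_force: [0.3, 0.9, -0.3]
grip_width: 0.571
time: 15.7
position: [0.482, -0.3281, 0.2144]
tool_rot: [1.208, 1.207, -1.208]
ft_force: [-0.1, 0.2, -0.1]
grip_width: 0.845
time: 16.2
position: [0.4838, -0.3285, 0.3421]
tool_rot: [1.207, 1.195, -1.204]
ft_force: [0.2, 0.6, 1.1]
grip_width: 0.967
t 16.2 grasp [ 0.4858 -0.3299  0.1781] rotvec tool [ 0.103  0.008 -0.012] shift now-axes mm [  52.9  -20.2 -567. ] shift final-axes [  58.1  -77.6 -561.5] F [0.2 0.6 1.1] w 84.1
```

View pics/c22.png

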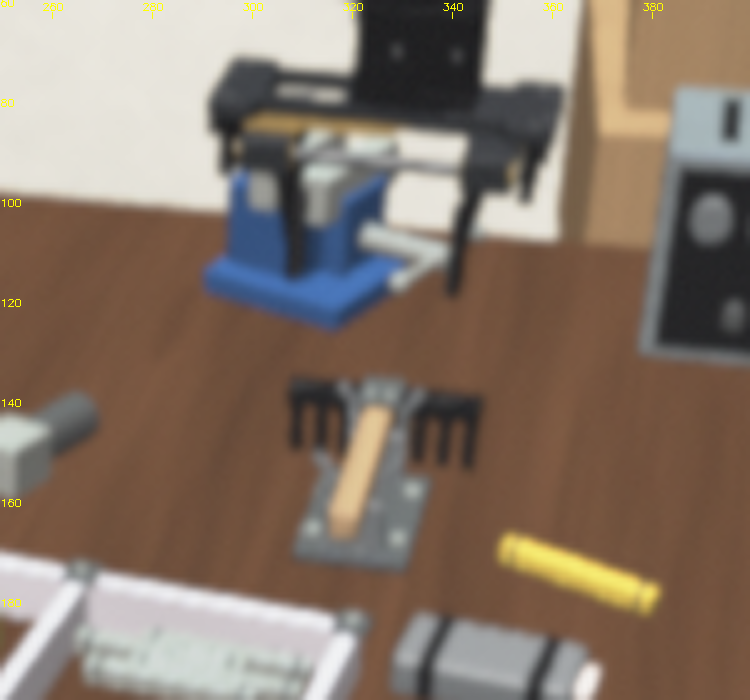

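The side view has the rake back in its rest exactly as at the start: handle end (318,163), teeth (308-346,150). Next is the gate. I'll plan the finger path along its outer face.

```bash
python3 - <<'E'
from h import *
need(p2w([-.083,.275,.15])[0],PTH)
for a in np.linspace(1.278,0,9):
    u=np.array([np.cos(a),np.sin(a)]);n=np.array([-u[1],u[0]])
    c=np.array([-80,146])+115*u+n*(3+15*np.sin(a)+10*np.cos(a)); print(round(a,2),c.round(1))
E
```

```text
t 16.3 grasp [ 0.4829 -0.3286  0.1726] rotvec tool [ 0.103  0.004 -0.005] shift now-axes mm [  20.5   20.3 -577.2] shift final-axes [  22.6  -38.8 -576.2] F [-0.1  0.8 -0.9] w 77.6
1.28 [-66.2 261.9]
1.12 [-48.5 258.5]
0.96 [-31.1 252.2]
0.8 [-14.6 242.9]
0.64 [  0.4 230.6]
0.48 [ 13.4 215.7]
0.32 [ 23.8 198.5]
0.16 [ 31.1 179.4]
0.0 [ 35. 159.]
```

```bash
python3 -m creep '[[0,0,-20,0.05,0.002,-0.003,0],[0,-2,-40,0.053,0.002,-0.002,0],[0,-3,-44,0,0,0,0],[0,-3,-44,0,0,0,0],[0,-3,-44,0,0,0,0]]' 20;python3 -m creep '[[0,-3,-44,0,0,0,0],[0,-3,-44,0,0,0,0],[0,-3,-44,0,0,0,0],[0,-3,-44,0,0,0,0],[0,-3,-44,0,0,0,0]]';python3 -m creep '[[5,-3,-44,0,0,0,0],[5,-3,-44,0,0,0,0],[5,-4,-44,0,0,0,0],[5,-3,-32,0,0,0,0],[0,0,0,0,0,0,0]]'; python3 -c "
from h import *
need(p2w([-.086,.275,.046])[0],PTH)
d=grab('side'); crop(d,160,110,360,300,4,'c24.png')"
```

```text
time: 16.8
position: [0.4854, -0.1339, 0.3336]
tool_rot: [1.284, 1.165, -1.287]
ft_force: [0.0, -0.7, 0.3]
grip_width: 0.447
time: 17.3
position: [0.4928, 0.0863, 0.3344]
tool_rot: [1.283, 1.164, -1.287]
ft_force: [1.6, -1.3, 0.2]
grip_width: 0.033
time: 17.8
position: [0.495, 0.2543, 0.3144]
tool_rot: [1.279, 1.173, -1.28]
ft_force: [-0.3, 0.7, 0.3]
grip_width: 0.006
t 17.8 grasp [0.4939 0.2553 0.1504] rotvec tool [ 0.008 -0.005  0.007] shift now-axes mm [104.3   5.1   5. ] shift final-axes [104.4   4.4   4.4] F [-0.3  0.7  0.3] w 0.5
```

View pics/c24.png

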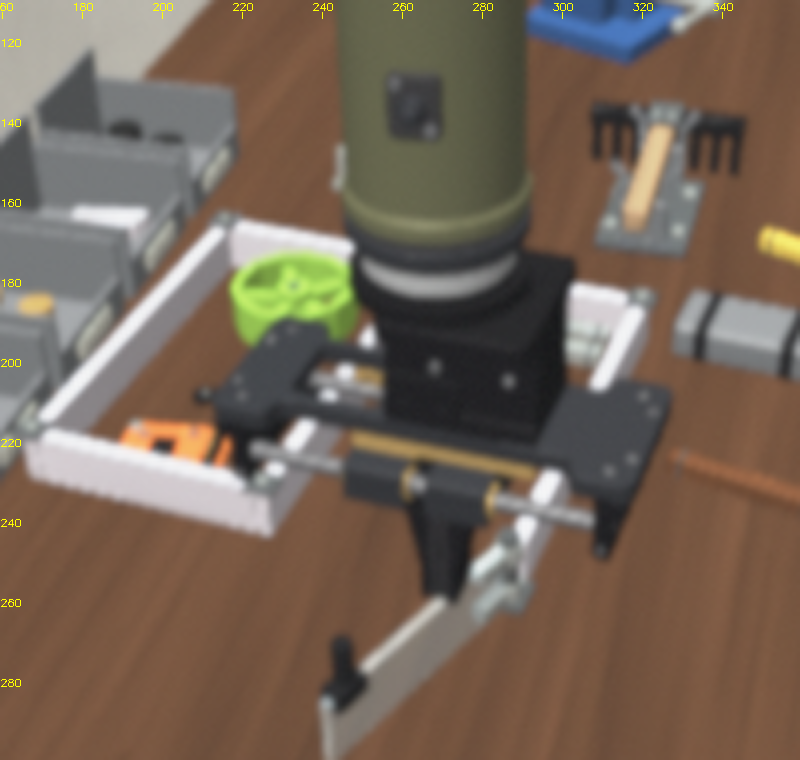

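```bash
python3 -m creep '[[20,0,2,0.004,-0.002,0.003,0],[35,0,2,0.004,-0.002,0.003,0],[30,0,0,0,0,0,0],[13,0,0,0,0,0,0],[0,0,0,0,0,0,0]]'; python3 -c "
from h import *
need(p2w([-.080,.268,.052])[0],PTH)
s,p,r=tool();print(w2p(p+.164*r.as_matrix()[:,0])*1e3)"
```

```text
time: 18.35
position: [0.4964, 0.2436, 0.2158]
tool_rot: [1.287, 1.153, -1.293]
ft_force: [-0.7, -0.7, 0.2]
grip_width: 0.003
t 18.35 grasp [0.4962 0.243  0.0518] rotvec tool [-0.01   0.004  0.001] shift now-axes mm [-0.2  7.9  0.8] shift final-axes [-0.2  7.9  0.9] F [-0.7 -0.7  0.2] w 0.3
[[-88.03852861 268.27580695  51.78880756]]
```

```bash
python3 -m creep '[[0,22,6,-0.005,0,0,0],[0,17,4,0,0,0,0],[0,17,6,0,0,0,0],[0,16,9,0,0,0,0],[0,0,0,0,0,0,0]]'; python3 -c "
from h import *
need(p2w([-.015,.243,.052])[0],PTH)
d=grab('side'); crop(d,160,130,360,300,4,'c25.png')"
```

```text
time: 18.85
position: [0.5688, 0.2101, 0.2191]
tool_rot: [1.291, 1.149, -1.286]
ft_force: [-0.3, -0.1, 0.0]
grip_width: 0.007
t 18.85 grasp [0.5697 0.2097 0.0551] rotvec tool [-0.008  0.002 -0.006] shift now-axes mm [ 3.1 -2.5 -0.1] shift final-axes [ 3.1 -2.5 -0.1] F [-0.3 -0.1  0. ] w 0.6
```

View pics/c25.png

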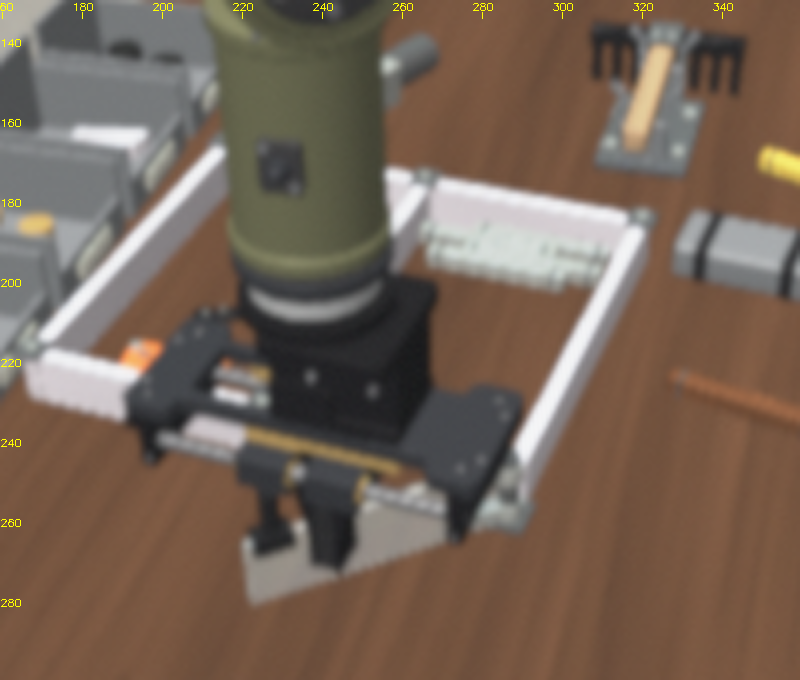

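The gate is swinging with the finger, its panel now at (222-275, 255-280). I'll continue along the arc.

```bash
python3 -m creep '[[2,13,12,0,0,0,0],[1,13,15,0,0,0,0],[0,10,17,0,0,0,0],[0,7,19,0,0,0,0],[0,0,0,0,0,0,0]]'; python3 -c "
from h import *
need(p2w([.033,.159,.052])[0],PTH)
d=grab('side'); crop(d,160,130,360,300,4,'c26.png')"
```

```text
time: 19.4
position: [0.6033, 0.1417, 0.2149]
tool_rot: [1.288, 1.15, -1.289]
ft_force: [0.3, -0.5, -1.0]
grip_width: 0.005
t 19.4 grasp [0.6038 0.1409 0.051 ] rotvec tool [-0.008  0.004 -0.003] shift now-axes mm [-1.   4.3 19.3] shift final-axes [-1.1  4.2 19.3] F [ 0.3 -0.5 -1. ] w 0.4
```

View pics/c26.png

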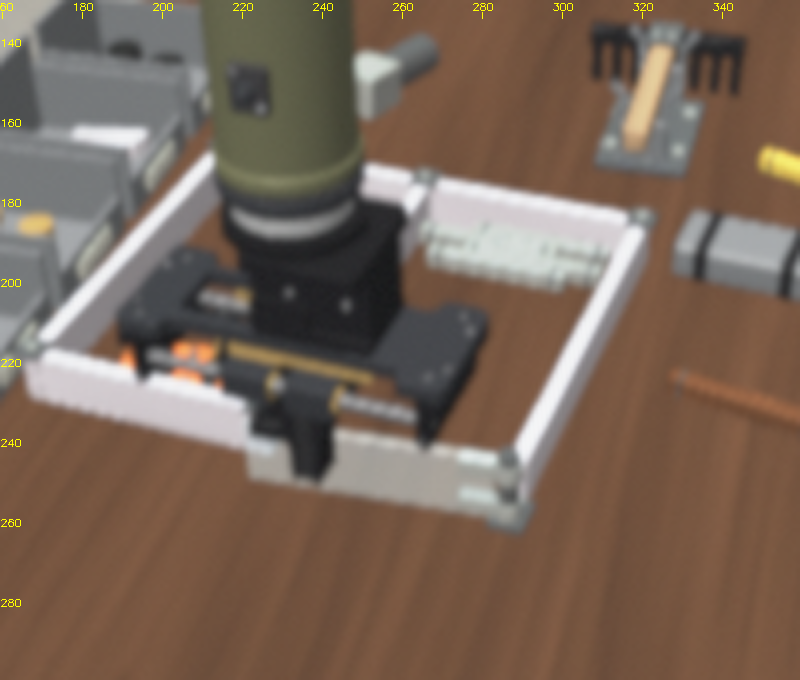

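```bash
python3 -m creep '[[0,2,6,-0.004,0,0,0],[0,1,5,0,0,0,0],[0,0,0,0,0,0,0]]'; python3 -m creep '[[0,0,3,0,0,0,0],[0,0,0,0,0,0,0]]'; python3 -m creep '[[0,0,3,0,0,0,0],[0,0,0,0,0,0,0]]'; python3 -c "
from h import *
need(p2w([.033,.159,.052])[0],PTH)"
```

```text
time: 19.75
position: [0.604, 0.1341, 0.2153]
tool_rot: [1.283, 1.156, -1.282]
ft_force: [0.2, -0.2, -0.6]
grip_width: 0.008
time: 19.95
position: [0.6036, 0.1314, 0.2153]
tool_rot: [1.283, 1.156, -1.282]
ft_force: [-0.7, 0.0, 0.7]
grip_width: 0.003
time: 20.15
position: [0.6034, 0.1281, 0.2153]
tool_rot: [1.283, 1.156, -1.282]
ft_force: [0.3, -1.2, 0.0]
grip_width: 0.006
t 20.15 grasp [0.6038 0.1278 0.0513] rotvec tool [ 0.     0.002 -0.003] shift now-axes mm [-0.7  2.8  5.8] shift final-axes [-0.7  2.8  5.8] F [ 0.3 -1.2  0. ] w 0.5
```

```bash
python3 -m creep '[[0,0,3,0,0,0,0],[0,0,0,0,0,0,0]]'; python3 -m creep '[[0,0,2,0,0,0,0],[0,0,0,0,0,0,0]]'; python3 -m creep '[[0,0,2,0,0,0,0],[0,0,0,0,0,0,0]]'; python3 -c "
from h import *
need(p2w([.033,.159,.052])[0],PTH)
d=grab('side'); crop(d,160,130,360,300,4,'c27.png')"
```

```text
time: 20.35
position: [0.6031, 0.1254, 0.2154]
tool_rot: [1.284, 1.157, -1.282]
ft_force: [0.0, 0.3, 0.4]
grip_width: 0.005
time: 20.55
position: [0.6028, 0.1248, 0.2154]
tool_rot: [1.285, 1.158, -1.279]
ft_force: [1.2, 4.6, -2.3]
grip_width: 0.007
time: 20.75
position: [0.6027, 0.1243, 0.2155]
tool_rot: [1.287, 1.16, -1.277]
ft_force: [2.5, 7.9, -3.7]
grip_width: 0.003
t 20.75 grasp [0.6034 0.1249 0.0515] rotvec tool [ 0.003 -0.004 -0.004] shift now-axes mm [-0.4  3.1  1.9] shift final-axes [-0.5  3.1  1.9] F [ 2.5  7.9 -3.7] w 0.2
```

View pics/c27.png

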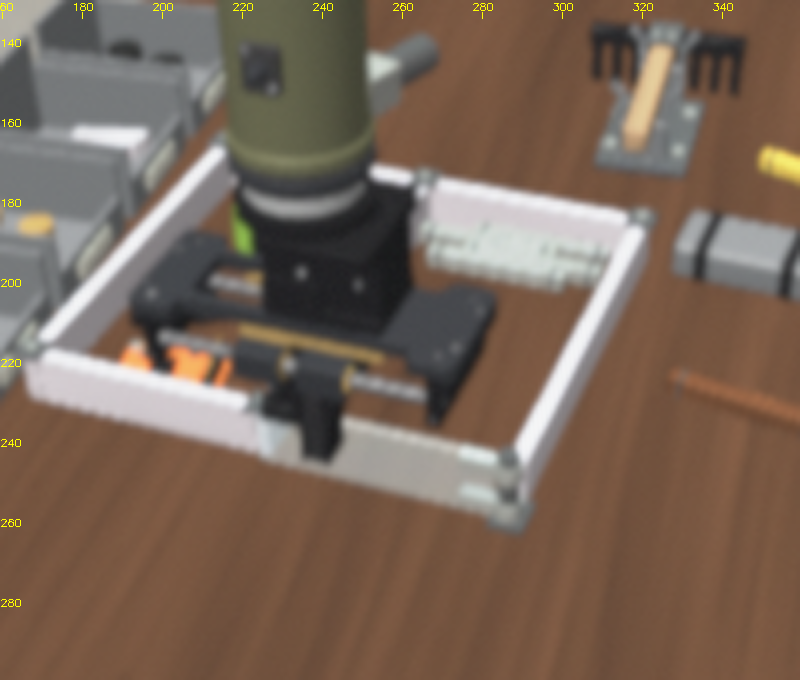

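Force climbs to 8 N with no movement, and the gate is in line with the mouth, against its stop. Retreating straight back, then up.

```bash
python3 -m creep '[[0,0,-6,0,0,0,0],[0,0,-15,0,0,0,0],[0,0,-30,0,0,0,0],[-30,0,-35,0,0,0,0],[-45,0,-35,0,0,0,0]]'; python3 -m creep '[[-40,0,-40,0,0,0,0],[-20,0,-40,0,0,0,0],[0,0,-30,0,0,0,0],[0,0,0,0,0,0,0],[0,0,0,0,0,0,0]]'; python3 -c "
from h import *
need(p2w([.033,.159,.052])[0],PTH)
d=grab('side'); crop(d,160,130,360,300,4,'c28.png')
d=grab('top'); np.savez('top2.npz',**d); crop(d,205,115,445,265,3,'c29.png')
crop(d,245,165,365,245,6,'c30.png')"
```

```text
time: 21.3
position: [0.6135, 0.2387, 0.2831]
tool_rot: [1.279, 1.158, -1.286]
ft_force: [0.8, -0.2, 0.1]
grip_width: 0.007
time: 21.8
position: [0.6242, 0.3436, 0.3393]
tool_rot: [1.281, 1.157, -1.282]
ft_force: [-0.5, -0.8, -0.4]
grip_width: 0.008
t 21.8 grasp [0.6245 0.343  0.1753] rotvec tool [ 0.002  0.003 -0.002] shift now-axes mm [123.9   3.1 221.9] shift final-axes [123.3   3.9 222.3] F [-0.5 -0.8 -0.4] w 0.7
```

View pics/c28.png

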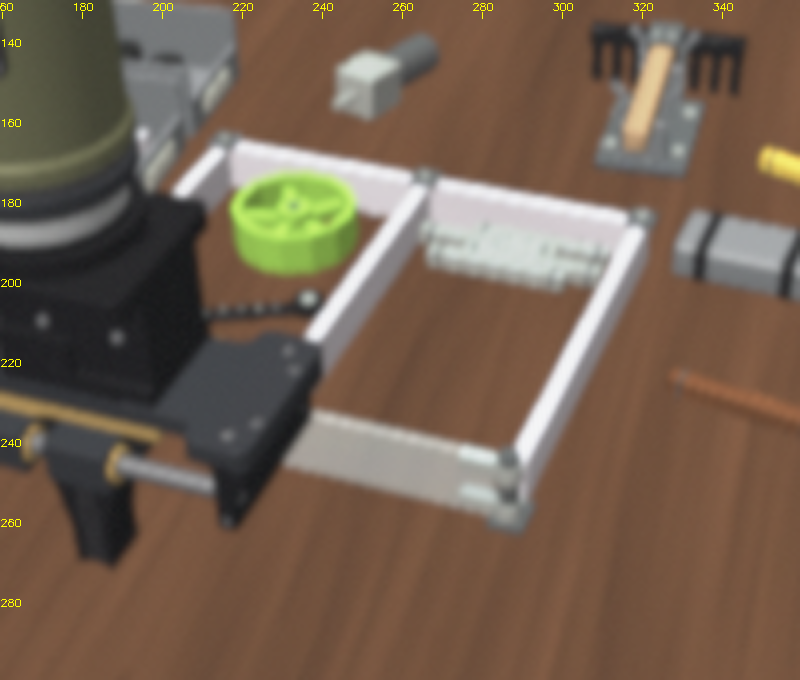

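View pics/c29.png

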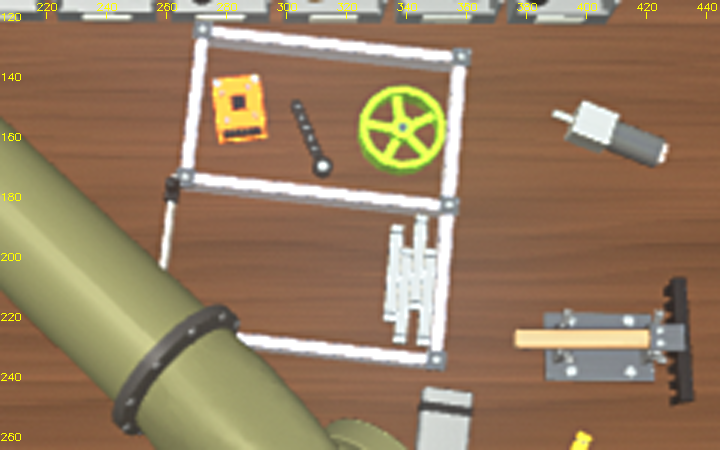

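View pics/c30.png

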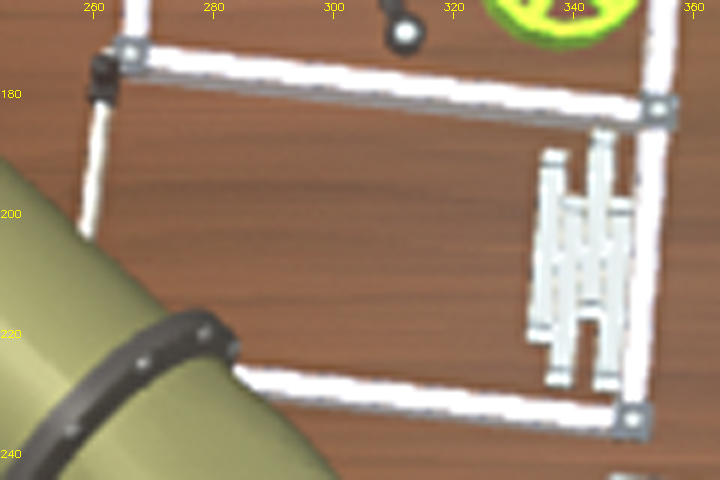

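```bash
python3 - <<'E'
from h import *
t=load("top2.npz"); t0=load("top0.npz")
c=lambda u,v:np.array([u,v])/6+[245,165]-.5
k=w2p(back(t,[c(104,63)],.08))[0]; print("knob",k,"gate",np.arctan2(k[1]-.146,k[0]+.08))
P=w2p(back(t,[c(103,105),c(88,232)],.048)); print(P, np.arctan2(*(P[0]-P[1])[[1,0]]))
for nm,(x0,y0,x1,y1) in dict(rake=(370,200,450,260),bay=(268,120,362,180),motor=(385,140,435,180),batt=(338,240,368,285),left=(110,175,190,250)).items():
    d=np.abs(t["img"][y0:y1,x0:x1].astype(int)-t0["img"][y0:y1,x0:x1]).max(2); print(nm,d.max(),(d>40).sum())
print(np.abs(monitor.get_state()["qd"]).max())
E
```

```text
knob [0.06264429 0.14671532 0.08      ] gate 0.005014684341298271
[[ 0.04938311  0.14668326  0.048     ]
 [-0.01657105  0.14676237  0.048     ]] -0.0011994591201922788
rake 83 44
bay 12 0
motor 10 0
batt 165 178
left 192 568
0.01773950555718365
```

```bash
python3 - <<'E'
from h import *
t=load("top2.npz"); cv2.imwrite("pics/top2.png",t["img"][:,:,::-1])
E
```

```text
(no output)
```

View pics/top2.png

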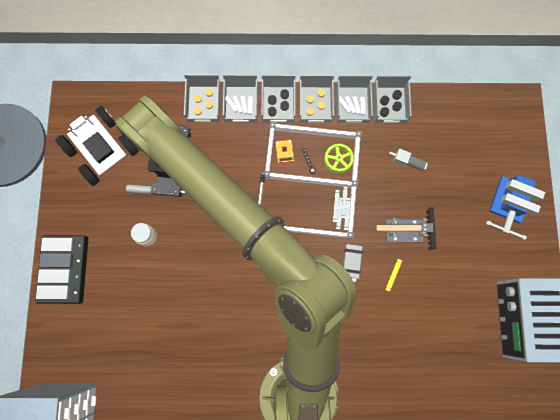

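The top view shows the gate shut from (262,178), rods in rows at (343,208), the rake in its rest at (408,228), and the bystanders in place. The arm is clear, so I'm handing in.

```bash
python3 -c "
from bench import ctrl,monitor
print(ctrl.close_job(), monitor.get_state()['time'])"
```

```text
the job is handed in; nothing more can be done
the job is handed in; nothing more can be done
```

I lifted the rake out, combed the four rods against the end wall in one sweep, laid the rake back in its rest, and pushed the gate shut with closed fingers on its outer face. The job was handed in at about 22 s of the 72 s allowed.

What my last checks showed:
- **Rods:** parallel to the wall within about 0.012 rad. Their centres are 8 to 45 mm from the wall and at most 24 mm off the middle line. I measured this right after the sweep; the 12 mm spacing means they lie flat, and the final pictures look the same.
- **Gate:** the knob puts it at about 0.005 rad and the panel edge at about -0.001 rad. The force rose to 8 N against the stop without further movement.
- **Rake:** seated as at the start by eye. An image comparison of the rake area found 44 changed pixels, which I took as a shift of a millimetre or so and did not measure further.
- **Bystanders:** the parts bay and gear motor are unchanged in the images. The battery and left-side areas did differ, but the arm covers part of both in the last picture. What shows of the battery, screwdriver and jar is where it was, and the arm was clear of everything.

Nothing I measured was out of limits. Arm position readings wandered by several millimetres (up to about 10 at the rake) right after fast moves, so I corrected before each grasp, lowering and placing.

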